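# Hold a freshly set brooch in the UV curing box

### The job

Screw the black cap of the amber glue jar fully shut, so that the lamp cannot set the glue in it. Then take the wooden setting stick by its plain end, pass its brooch end, stones up, through the narrow window of the grey curing box without forcing it, and bring the brooch under the middle of the lamp. Finish while still holding the stick there, still, straight and level in the gripper, not jammed against the window's edges; leave the other things on the bench where they are.

Things in the scene. Friction and masses are not known exactly. Their poses are not given: they have to be found in the camera images.
- cap (a joint): Twist angle of the glue jar's captive black screw cap, rad: 0 = fully shut (hard stop), at most 1.8; grows as the cap is turned anticlockwise seen from above, so it shuts clockwise. It only turns, it does not rise, and stays where it is left (friction 0.08 N m). A white line on the cap stands above the white line on the jar and holder when shut.
- cap_mid (a point): Centre of the ribbed black cap, half-way up: a disc 52 mm across and 22 mm tall, axis vertical, its top 11 mm above this point (78 mm above the bench). Below it the amber jar, 50 mm across, stands fast in a bolted-down steel anti-tip holder 76 mm across that is 20 mm tall. The jar does not move.
- stick: Setting stick: a flat beech stick with round ends, 200 x 26 x 8 mm, about 60 g, loose. This origin is the centre of its underside; x runs along it to the end that carries the brooch, z up out of the face with the stones.
- stick_mid (a point): Centre of the setting stick (100 mm from either end, half-way through its 8 mm thickness); axes as the stick's. It lies flat, stones up, across a fixed steel bench block (50 mm square, top 25 mm above the bench) that is under the stick's middle; both ends overhang it, the plain end by about 60 to 70 mm, the brooch end by more.
- brooch (a point): Centre of the silver brooch with three blue stones let flush into the stick's upper face: 72 mm from stick_mid along +x (28 mm from that end), at half the stick's thickness.
- lamp_box: Grey steel UV curing box with an amber see-through top, 150 deep (x) x 220 wide (y) x 150 mm tall, fixed, closed all round but for the window in its front. Origin: centre of its underside on the bench. x points from the front into the box, so the window faces -x; z up.
- window (a point): Centre of the window, on the box's front face, 90 mm above the bench; axes as the box's (x points straight in). A level slot 28 mm wide and 10 mm high through a 10 mm thick front; around it black lips flare outward at 45 degrees, standing 9 mm proud of the front, to a mouth about 44 x 26 mm.
- lamp_mid (a point): The point under the middle of the lamp where the brooch's centre belongs: 65 mm straight in from the window centre, same height (above a red cross on the box floor, seen through the amber top). Nothing is inside the box at that height.
- spool: Bystander, to be left alone: a spool of silvery wire, 52 mm across, 54 mm tall. Origin: centre of its underside.
- pot: Bystander, to be left alone: a small glass pot with a brass lid (not the glue jar), 42 mm across, 50 mm tall. Origin: centre of its underside.
- hammer: Bystander, to be left alone: a small hammer lying flat, 200 mm long. Origin: centre of its underside.
- dish: Bystander, to be left alone: a white ceramic dish, 76 mm across, 24 mm tall. Origin: centre of its underside.
- caliper: Bystander, to be left alone: a digital caliper, 200 mm long, lying on a stack of books 60 mm high at the robot's left. Origin: centre of its underside.
There are look-alikes about, which are no part of the job. There is more than one size of the part that bears cap; the job needs the larger. There is more than one size of the stick; the job needs the larger.

How it is judged:
On the way, in this order (a step that is already met when the one before it is completed fails the run):
1. the glue jar's cap is screwed fully shut (value of joint cap below 0.12 rad), for 0.2 s.
2. the brooch is through the window and under the lamp, the stick held by the fingers (distance between brooch and lamp_mid below 0.015 m and angle between stick_mid's own z axis and vertical below 0.12 rad and angle between the x axis of stick_mid and the x axis of lamp_box, either way round below 0.12 rad and contact force between the fingers and stick above 5 N), for 0.2 s.
At the end, for the whole second after the job is handed in: The cap is within 0.12 rad of shut; the brooch's centre is within 15 mm of the point under the lamp's middle; the stick is level and stones up within 0.12 rad, points straight in within 0.12 rad, is still, is gripped by the fingers (over 5 N) and presses on the box with less than 8 N (all of step 2 and value of joint cap below 0.12 rad and contact force between stick and lamp_box below 8 N and linear speed of stick below 0.02 m/s); the arm keeps its last pose, push and grip.
It fails at once if the stick is forced against the curing box (over 25 N) (contact force between stick and lamp_box above 25 N).
It fails at once if one of the bystanders is pushed away (over 30 mm) (distance of any of spool, pot, hammer, dish, caliper from where it was at the start of the episode above 0.03 m).
It also fails if it takes over 54 s, if anything falls off the work surface, if the arm or the gripper's body presses on something with over 40 N, if the wrist force passes 120 N, or if a joint passes its speed limit or range.

### The arm

A 6-joint arm with a two-finger parallel gripper is mounted at the origin on the work surface. World frame = base frame: x ahead of the robot, y to its left, z up, the work surface at z = 0. Lengths are in m, angles in rad, forces in N, time in s.
With the tool pointing down it reaches from about 0.225 to 0.875 m from the base axis. Payload 3.4 kg.
Tool frame: the origin (TCP) lies on the mounting face of the last link; the fingertips stand 173 mm ahead of it and the grasp point (between the pads) lies 155 mm ahead of it; x points along the fingers, y is the direction in which the jaws open and shut, and the axes are right-handed (so a half turn about x gives the same grasp; the last joint's range is limited). The gripper opens to 85 mm and grips with 20 to 120 N. Pads are 22 mm wide; open, the fingers measure 114 mm over their backs; the gripper's body (76 mm by 85 mm) begins 54 mm behind the grasp point. The pads swing forward as they close: fully open they stand 13 mm farther back than shut.
Start: joints at [-0.121, 0.276, 1.505, -0, 1.361, -0.121], TCP at [0.575, -0, 0.405] pointing down, gripper open.
Joint ranges: [-2.89, 2.89], [-0.75, 2.08], [0.22, 2.7], [-1.18, 4.32], [0.11, 2.71], [-2.7, 2.7]. Speed limits (rad/s): [2.57, 2.57, 3.14, 3.14, 3.14, 3.14].

### API

Orientations are given as a unit quaternion [w, x, y, z].
In Python, from rig import manip gives the robot as it stands.
- The arm moves only by the tool arm_command, never from a script. Its argument "targets" is a list of rows, each an object with "dp": the shift along the tool's x, y, z in m, a list of three; "turn": the turn, a rotation vector about the tool's x, y, z in degrees, a list of three; "grip": the opening, from -1 (shut) to 1 (fully open). In form: [{"dp": [tx, ty, tz], "turn": [wx, wy, wz], "grip": grip}, ...]. A call has 1 to 8 rows; each row shifts and turns the commanded pose from where the row before left it, along the tool's axes as they then stand; what a row does not reach is not made up. A row lasts 1/10 s, in which the tool goes at most 50 mm and 8.59 degrees, less where a joint would pass 70% of its speed; a pose out of reach is approached as far as the arm can. A call with a gripper value outside its range is refused whole. The fingers move at their own pace and stop on an object; "grip_force" is the grip in N (left out, the last holds). Time passes only in rows, so rows that do not move let the fingers close. It gives the time, the measured TCP pose, the force and the opening at its end, in the units of the state.
- manip.get_state(): the state, without advancing time (a new reading comes with each control period).
- manip.get_image(name): name is "scene" or "side" or "wrist"; returns the picture (480x640x3 uint8, red, green, blue); there is no depth.
- manip.calibration(name): a dict with "fx", "fy", "cx", "cy" (pixels), "R" (3x3) and "t" (3): a world point X has camera coordinates R X + t. Camera axes: x right, y down, z forward; pixel columns grow to the right and rows downward; lengths in m; the calibration is good to about 2 mm. A picture is of the moment at which its call begins: read the wrist's pose just before it. calibration takes no time and is no camera call; for the wrist camera it gives the pose at the moment of the call.
- manip.sign_off(): hands the job in, once; it reports no verdict.
The state is a dict: "clock": time; "qpos": joint angles; "qd": joint speeds; "effort": joint torques, N m; "position": TCP position; "ee_rot": TCP orientation; "contact_force": force on the tool from outside, world axes, zero at the start; "moment": the same for the moment, N m; "width": finger opening in m.
Only numpy, scipy, OpenCV 4.12 (cv2) and the standard library are available. Lean on these libraries where they do the work, as an engineer would, in place of code of your own. Each camera call takes 0.05 s, during which the arm holds its last target.

## Working session

There is one attempt and no reset: what is moved stays moved. The work goes in short steps, Python scripts to look and compute and a tool call to move; the robot and the scene stay as the last step left them, time stands still between calls to the robot, and variables do not carry over. Pictures are saved under pics/ and viewed, and the job is handed in when it is done.

Besides the shell and the picture viewer there is one more tool, called after "Emit:" as name([rows], argument=value, ...), one row to a line, values as JSON. arm_command: Moves the arm, as the interface text tells. Its arguments: {"type":"object","properties":{"targets":{"type":"array"},"grip_force":{"type":"number"}},"required":["targets"]}

```bash
ls; mkdir -p pics; python3 - <<'E'
from rig import manip
import cv2
s=manip.get_state(); print(s)
for n in ["scene","side","wrist"]:
    c=manip.calibration(n); print(n,c)
    im=manip.get_image(n); cv2.imwrite(f"pics/{n}0.png",im[:,:,::-1])
E
```

```text
pics
{'clock': 0.0, 'qpos': array([-1.20989874e-01,  2.76597920e-01,  1.50613325e+00, -2.02415554e-05,
        1.36067223e+00, -1.21006378e-01]), 'qd': array([ 0.00076466,  0.00070666, -0.0007103 , -0.00094104,  0.00144783,
       -0.00019942]), 'effort': array([ 6.20495921e-04, -4.16768074e+01, -2.45808578e+01, -1.52056768e-04,
        1.11346930e-02,  1.69860516e-05]), 'position': array([5.74792776e-01, 2.18174855e-05, 4.03837695e-01]), 'ee_rot': array([ 0.49950528,  0.49959436,  0.50050468, -0.50039486]), 'contact_force': array([-0.17206964, -0.31653635, -0.39885281]), 'moment': array([-0.03307295, -0.0200618 , -0.04576855]), 'width': 0.08559754207932709}
scene {'fx': 561.9616440270548, 'fy': 561.9616440270548, 'cx': 313.50447808585886, 'cy': 245.63650768453675, 'R': array([[ 0.02199111,  0.9997405 ,  0.0059442 ],
       [ 0.74349506, -0.01237904, -0.66862684],
       [-0.66837975,  0.01912332, -0.74357435]]), 't': array([-0.0966993 , -0.36718761,  1.72772695])}
side {'fx': 577.9985690056778, 'fy': 577.9985690056778, 'cx': 321.73867445288374, 'cy': 240.97517094143848, 'R': array([[-0.98618979, -0.16423333, -0.02138021],
       [-0.0666392 ,  0.51166878, -0.85659458],
       [ 0.15162096, -0.84334007, -0.51554691]]), 't': array([0.55803061, 0.06362465, 1.33060783])}
wrist {'fx': 334.7197434793923, 'fy': 334.7197434793923, 'cx': 319.78722443915086, 'cy': 241.54411647791875, 'R': array([[ 9.99998124e-01, -6.79525684e-04, -1.81386382e-03],
       [-9.13619758e-05, -9.51948326e-01,  3.06258676e-01],
       [-1.93481527e-03, -3.06257936e-01, -9.51946602e-01]]), 't': array([-0.57464533, -0.04025011,  0.38054006])}
```

View pics/scene0.png

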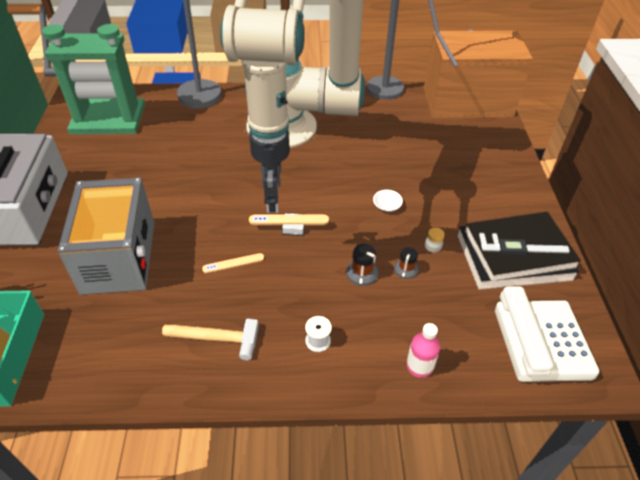

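View pics/side0.png

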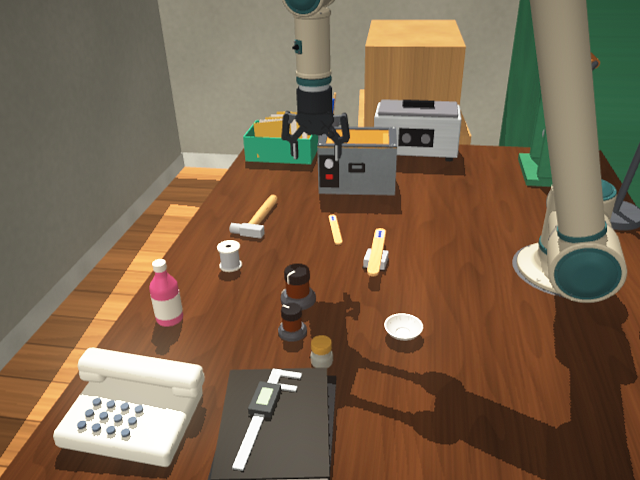

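View pics/wrist0.png

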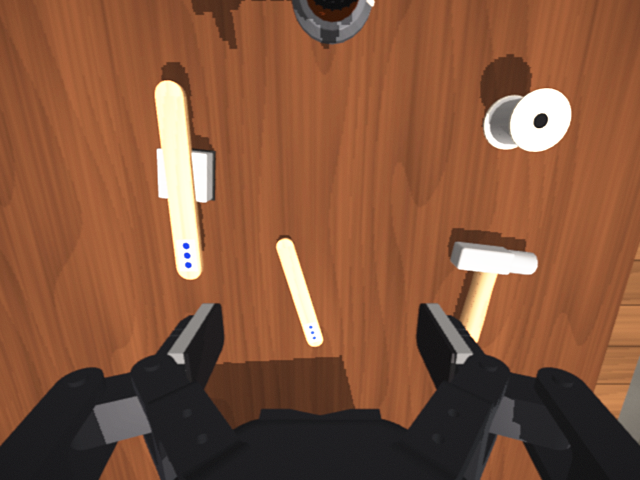

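The scene shows two black-capped jars, a large one at scene (364,257) and a small one at (408,258). It also shows a brass-lidded pot (435,240) and a pink bottle (425,350). There are two sticks, a large one on the block at (289,219) and a small one at (233,263). The grey box is at (110,235) with its window facing the jars. I choose the larger jar and the stick on the block, and will check both in close crops.

```bash
cat > h.py <<'E'
import numpy as np, cv2
from rig import manip
def ray(c,u,v):
    d=np.array([(u-c['cx'])/c['fx'],(v-c['cy'])/c['fy'],1.0]); R=np.array(c['R']);t=np.array(c['t'])
    return -R.T@t, R.T@d
def onz(c,u,v,z):
    o,d=ray(c,u,v); return o+d*(z-o[2])/d[2]
def tri(obs):
    A=np.zeros((3,3));b=np.zeros(3);L=[]
    for c,u,v in obs:
        o,d=ray(c,u,v);d=d/np.linalg.norm(d);P=np.eye(3)-np.outer(d,d);A+=P;b+=P@o;L.append((o,P))
    x=np.linalg.solve(A,b); return x,[np.linalg.norm(P@(x-o)) for o,P in L]
def proj(c,X):
    p=np.array(c['R'])@np.array(X)+np.array(c['t']); return c['cx']+c['fx']*p[0]/p[2], c['cy']+c['fy']*p[1]/p[2]
E
python3 - <<'E'
import cv2,numpy as np
s=cv2.imread('pics/scene0.png');d=cv2.imread('pics/side0.png')
a=cv2.resize(s[225:295,330:450],None,fx=6.5,fy=6.5,interpolation=cv2.INTER_CUBIC)
cv2.imwrite('pics/c1.png',a[:600,:800])
b=cv2.resize(d[120:280,310:405],None,fx=3.7,fy=3.7,interpolation=cv2.INTER_CUBIC)
e=cv2.resize(d[255:345,270:340],None,fx=5.5,fy=5.5,interpolation=cv2.INTER_CUBIC)
o=np.zeros((600,800,3),np.uint8);o[:b.shape[0],:b.shape[1]]=b;o[:e.shape[0],400:400+e.shape[1]]=e
cv2.imwrite('pics/c2.png',o)
E
```

```text
(no output)
```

View pics/c1.png

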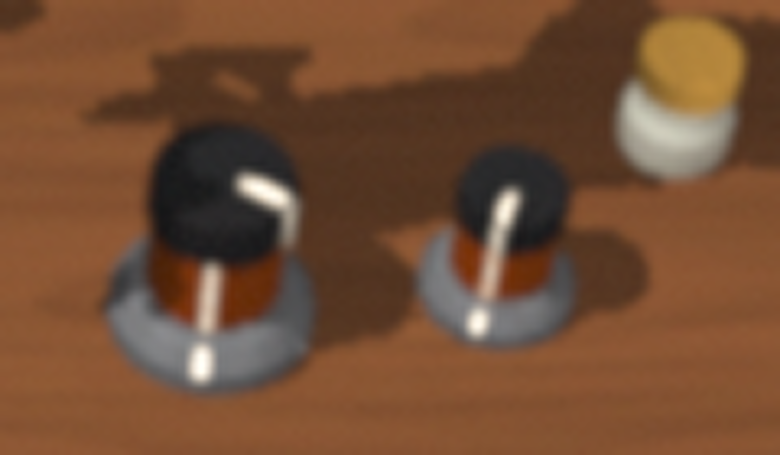

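View pics/c2.png

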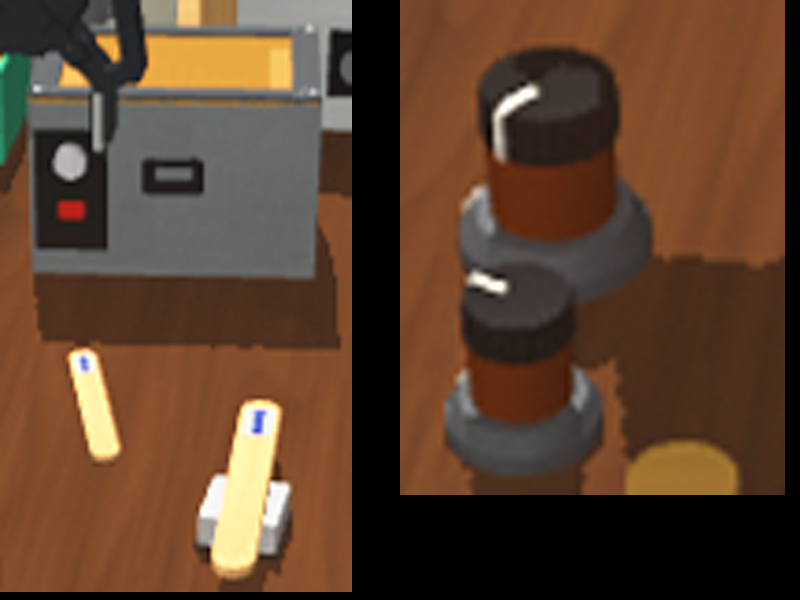

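The crops confirm the choice. The larger jar's cap line is about 75–80° anticlockwise from its jar line, while the small jar is already shut. The large stick with three blue stones lies on the block, and the window frame is at about side (357,168).

```bash
python3 - <<'E'
from h import *
S=cv2.imread('pics/scene0.png');D=cv2.imread('pics/side0.png');W=cv2.imread('pics/wrist0.png')
cs={'scene':manip.calibration('scene'),'side':manip.calibration('side'),'wrist':manip.calibration('wrist')}
def cc(m,seed,name,im):
    n,l,st,ce=cv2.connectedComponentsWithStats(m.astype(np.uint8))
    k=l[seed[1],seed[0]]; return (l==k) if k else None
# stick: beech mask
def beech(im):
    h=cv2.cvtColor(im,cv2.COLOR_BGR2HSV).astype(int); return (h[...,2]>170)&(h[...,1]>40)&(h[...,1]<170)&(h[...,0]>8)&(h[...,0]<32)
def blue(im):
    b,g,r=[im[...,i].astype(int) for i in range(3)]; return (b>90)&(b-r>60)&(b-g>50)
pt={}
for nm,im,seed in [('scene',S,(300,222)),('side',D,(375,258)),('wrist',W,(175,130))]:
    m=beech(im)
    k=cv2.morphologyEx((m|blue(im)).astype(np.uint8),cv2.MORPH_CLOSE,np.ones((3,3),np.uint8))
    c=cc(k,seed,nm,im)
    if c is None: print(nm,'none',im[seed[1],seed[0]]);continue
    ys,xs=np.nonzero(c); P=np.c_[xs,ys].astype(np.float32)
    r=cv2.minAreaRect(P); print(nm,'stick',r,len(xs))
    by,bx=np.nonzero(blue(im)&(cv2.dilate(c.astype(np.uint8),np.ones((5,5)))>0)); print(' blue',bx.mean(),by.mean(),len(bx))
    q=np.array([onz(cs[nm],x,y,0.033) for x,y in P])[:,:2].astype(np.float32)
    R=cv2.minAreaRect(q*1000); print('  on z=.033:',R)
    bb=cv2.boxPoints(R); 
    pt[nm]=(r[0],(bx.mean(),by.mean()))
    print('  blue at',onz(cs[nm],bx.mean(),by.mean(),.033))
for a in (['scene','wrist'],['side','wrist'],['scene','side','wrist']):
    for i in (0,1):
        if all(n in pt for n in a): print(a,i,tri([(cs[n],*pt[n][i]) for n in a]))
x,e=tri([(cs['scene'],364.8,252.7),(cs['side'],296.9,269.7)]);print('cap top',x,e)
# window
print('wind side ray: ',[onz(cs['side'],356.8,167.6,z) for z in (.09,)])
E
python3 - <<'E'
import cv2,numpy as np
s=cv2.imread('pics/scene0.png')
cv2.imwrite('pics/c3.png',cv2.resize(s[170:300,55:165],None,fx=4.6,fy=4.6,interpolation=cv2.INTER_CUBIC))
d=cv2.imread('pics/side0.png')
cv2.imwrite('pics/c4.png',cv2.resize(d[120:205,310:405],None,fx=7,fy=7,interpolation=cv2.INTER_CUBIC))
E
```

```text
scene stick ((288.5, 219.0), (12.0, 81.0), 90.0) 826
 blue 258.8 218.0 5
  on z=.033: ((433.6021423339844, 23.962013244628906), (204.38107299804688, 42.41350555419922), 89.06953430175781)
  blue at [ 0.42907505 -0.05073207  0.033     ]
side stick ((374.54052734375, 251.2567596435547), (15.617901802062988, 48.6620979309082), 9.462323188781738) 545
 blue 379.5 233.5 14
  on z=.033: ((434.3562316894531, 28.14330291748047), (211.19528198242188, 36.740997314453125), 89.31396484375)
  blue at [ 0.42940046 -0.04907056  0.033     ]
wrist none [220 253 255]
cap top [0.58521137 0.19958629 0.07617358] [np.float64(0.0019164136861926806), np.float64(0.0019164136861924688)]
wind side ray:  [array([ 0.51555334, -0.30924835,  0.09      ])]
```

View pics/c3.png

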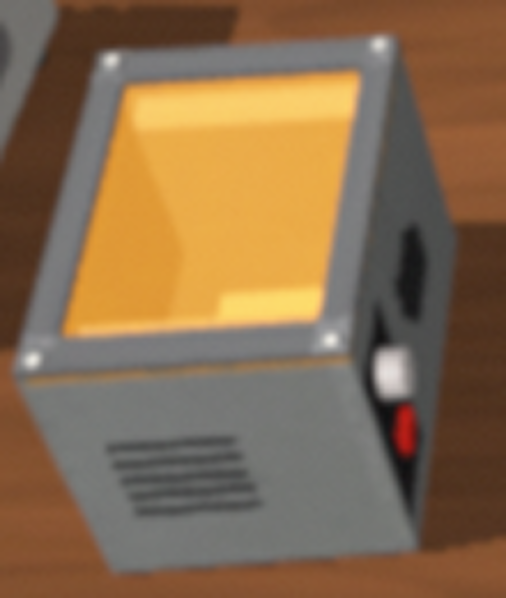

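View pics/c4.png

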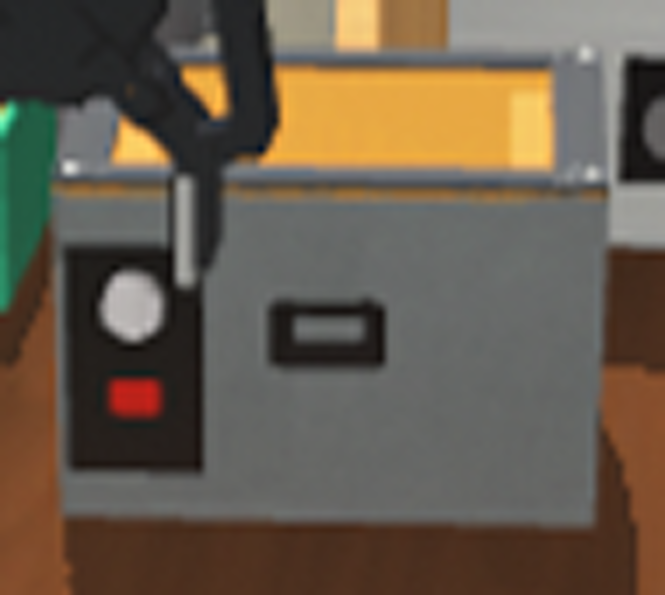

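Emit:
arm_command([
  {"dp": [0, 0.003, -0.045], "turn": [0, 0, 0], "grip": 1},
  {"dp": [0, 0.004, -0.045], "turn": [0, 0, 0], "grip": 1},
  {"dp": [0, 0.003, -0.04], "turn": [0, 0, 0], "grip": 1},
  {"dp": [0, 0, 0], "turn": [0, 0, 0], "grip": 1},
])

```text
clock: 0.55
position: [0.5849, 0.1343, 0.4042]
ee_rot: [0.5, 0.499, 0.502, -0.498]
contact_force: [0.1, -0.8, 0.7]
width: 0.0853
```

```bash
python3 - <<'E'
from h import *
s=manip.get_state(); print(s['clock'],s['position'],s['ee_rot'])
c=manip.calibration('wrist');im=manip.get_image('wrist');cv2.imwrite('pics/w1.png',im[:,:,::-1])
np.save('w1c.npy',c,allow_pickle=True)
print('cam', -np.array(c['R']).T@c['t'])
print('pred cap', proj(c,[.5852,.1996,.078]))
E
```

```text
0.55 [0.58490291 0.13425872 0.40420016] [ 0.50036659  0.49938819  0.5020516  -0.49818561]
cam [0.58511602 0.21216519 0.37404702]
pred cap (np.float64(320.0386549976031), np.float64(150.30162234809643))
```

View pics/w1.png

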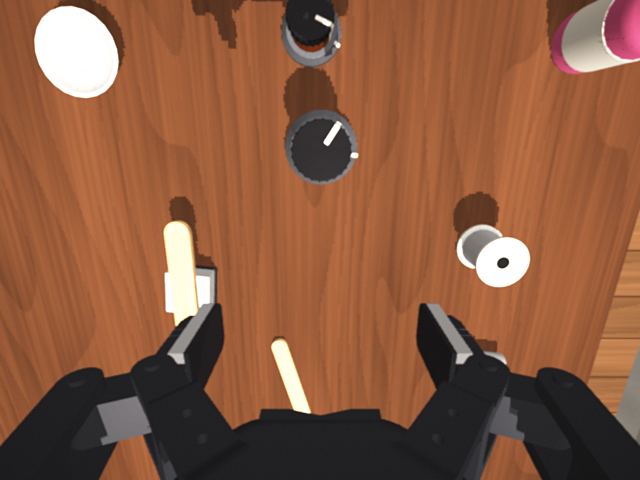

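The wrist view shows the large cap at about (321,147), its white line at (332,133) and the holder mark at (354,155). Next I measure these.

```bash
python3 - <<'E'
from h import *
c=np.load('w1c.npy',allow_pickle=True).item(); im=cv2.imread('pics/w1.png')
h=cv2.cvtColor(im,cv2.COLOR_BGR2HSV).astype(int)
roi=np.zeros(im.shape[:2],bool); roi[105:190,280:362]=1
g=h[...,2]; 
sub=im[100:195,275:370]; cv2.imwrite('pics/c5.png',cv2.resize(sub,None,fx=6,fy=6,interpolation=cv2.INTER_CUBIC))
wh=roi&(h[...,2]>190)&(h[...,1]<60)
n,l,st,ce=cv2.connectedComponentsWithStats(wh.astype(np.uint8))
for i in range(1,n): print('white',st[i],ce[i])
dk=roi&(h[...,2]<48)
n,l,st,ce=cv2.connectedComponentsWithStats(dk.astype(np.uint8)); 
for i in range(1,n):
    if st[i,4]>100:
        ys,xs=np.nonzero(l==i); print('dark',st[i],cv2.minEnclosingCircle(np.c_[xs,ys].astype(np.float32)),'exp r px',.026*334.7/.296)
E
```

```text
white [324 121  18  25 169] [332.1183432  133.04733728]
white [351 152   7   6  34] [353.88235294 154.88235294]
```

View pics/c5.png

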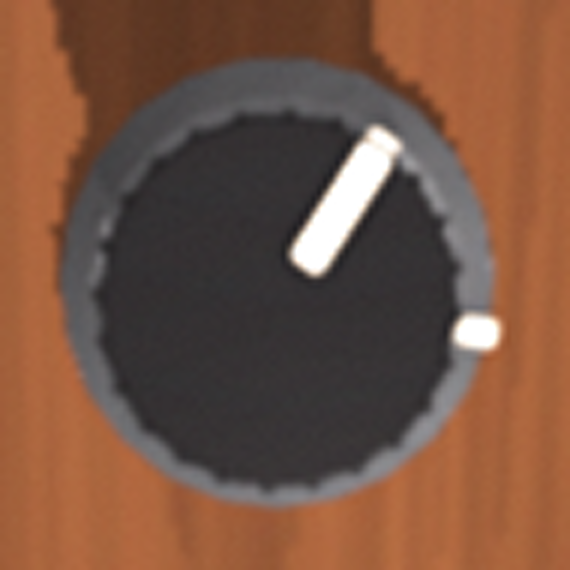

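```bash
python3 - <<'E'
from h import *
c=np.load('w1c.npy',allow_pickle=True).item()
C=onz(c,321.5,150,.078); print('cap',C)
a=onz(c,275+308/6,100+262/6,.078);b=onz(c,275+384/6,100+152/6,.078);d=b-a
print('cap line',np.degrees(np.arctan2(d[1],d[0])), 'from centre', np.degrees(np.arctan2(*(b-C)[[1,0]])))
m=onz(c,353.9,154.9,.02)-C;print('jar mark',m,np.degrees(np.arctan2(m[1],m[0])))
ss=manip.calibration('scene');sd=manip.calibration('side')
print(tri([(ss,364.8,252.7),(sd,296.9,269.7),(c,321.5,150)]))
E
```

```text
cap [0.58644669 0.19985394 0.078     ]
cap line 54.72426940548685 from centre 53.98599340861704
jar mark [ 0.03351406 -0.00712358 -0.058     ] -11.999914326544548
(array([0.58572485, 0.19965273, 0.07636742]), [np.float64(0.0016335899180305266), np.float64(0.002249333284877374), np.float64(0.000741257994427622)])
```

Emit:
arm_command([
  {"dp": [0, 0.001, -0.0327], "turn": [0, 0, 0], "grip": 1},
  {"dp": [0, 0, -0.0327], "turn": [0, 0, 0], "grip": 1},
  {"dp": [0.018, 0, 0], "turn": [-8.5, 0, 0], "grip": 1},
  {"dp": [0.018, 0, 0], "turn": [-8.5, 0, 0], "grip": 1},
  {"dp": [0.018, 0, 0], "turn": [-8.5, 0, 0], "grip": 1},
  {"dp": [0.018, 0, 0], "turn": [-8.5, 0, 0], "grip": 1},
  {"dp": [0.018, 0, 0], "turn": [-8.5, 0, 0], "grip": 1},
  {"dp": [0, 0, 0], "turn": [0, 0, 0], "grip": 1},
])

```text
clock: 1.4
position: [0.5851, 0.1939, 0.3119]
ee_rot: [0.645, 0.284, 0.649, -0.287]
contact_force: [-1.0, -0.4, 0.1]
width: 0.0853
```

```bash
python3 - <<'E'
from h import *
s=manip.get_state(); print(s['clock'],s['position'],s['ee_rot'],s['qpos'])
c=manip.calibration('wrist');im=manip.get_image('wrist');cv2.imwrite('pics/w2.png',im[:,:,::-1])
print('pred cap', proj(c,[.586,.1997,.078]))
E
```

```text
1.4 [0.58514968 0.1939439  0.31192033] [ 0.64536668  0.28372995  0.64867388 -0.28674267] [ 2.07458560e-01  4.01022696e-01  1.55313655e+00 -7.88676953e-04
  1.19371767e+00 -5.32614175e-01]
pred cap (np.float64(328.98775421924927), np.float64(254.83623100812002))
```

View pics/w2.png

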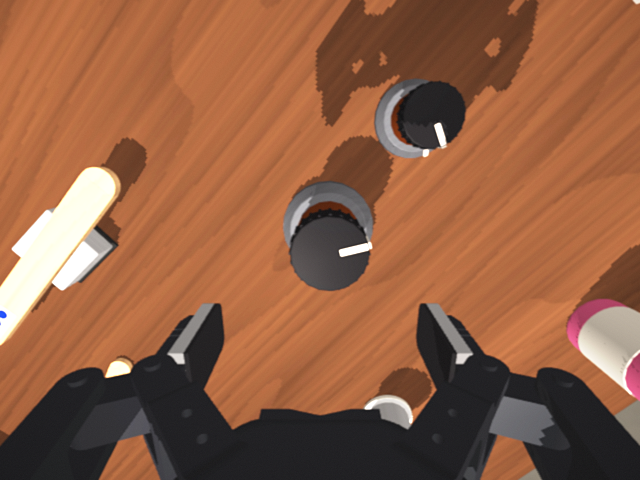

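```bash
cat >> h.py <<'E'
from scipy.spatial.transform import Rotation as Ro
def tool(goal,st=None):
    s=st or manip.get_state(); q=s['ee_rot']; R=Ro.from_quat([q[1],q[2],q[3],q[0]]).as_matrix()
    print('t',round(s['clock'],2),'pos',s['position'].round(4),'F',s['contact_force'].round(1),'M',s['moment'].round(2),'w',round(s['width'],4),'q',s['qpos'].round(2))
    print('xt',R[:,0].round(4),'yt',R[:,1].round(4),'yaw(yt)',np.degrees(np.arctan2(R[1,1],R[0,1])).round(2))
    if goal is not None: print('dp',(R.T@(np.array(goal)-s['position'])).round(4))
    return R
E
python3 -c "
from h import *
tool([.586,.1997,.222])"
```

```text
t 1.45 pos [0.5857 0.1942 0.3135] F [-0.8  0.8  0.8] M [ 0.01 -0.05 -0.  ] w 0.0853 q [ 0.21  0.4   1.55 -0.    1.19 -0.53]
xt [-0.0031 -0.0012 -1.    ] yt [ 0.74    0.6726 -0.0031] yaw(yt) 42.27
dp [ 0.0915  0.0042 -0.0038]
```

Emit:
arm_command([
  {"dp": [0.02, 0.0042, -0.0038], "turn": [0, 0, 0], "grip": 1},
  {"dp": [0.02, 0, 0], "turn": [-8.5, 0, 0], "grip": 1},
  {"dp": [0.015, 0, 0], "turn": [-8.5, 0, 0], "grip": 1},
  {"dp": [0, 0, 0], "turn": [0, 0, 0], "grip": 1},
  {"dp": [0, 0, 0], "turn": [0, 0, 0], "grip": 1},
])

```text
clock: 1.95
position: [0.5871, 0.2007, 0.2608]
ee_rot: [0.682, 0.188, 0.681, -0.188]
contact_force: [-0.0, -0.3, 0.6]
width: 0.0855
```

```bash
python3 -c "
from h import *
for i in range(3): tool([.586,.1997,.222]); manip.get_image('side')"
```

```text
t 1.95 pos [0.5871 0.2007 0.2608] F [-0.  -0.3  0.6] M [ 0.    0.02 -0.04] w 0.0855 q [ 0.22  0.45  1.61 -0.    1.08 -0.82]
xt [ 1.5e-03  2.0e-04 -1.0e+00] yt [0.5119 0.859  0.0009] yaw(yt) 59.21
dp [ 0.0388 -0.0015 -0.0005]
t 2.0 pos [0.5873 0.2008 0.2613] F [ 1.2 -0.2  0.5] M [ 0.03  0.03 -0.04] w 0.0852 q [ 0.22  0.45  1.61 -0.    1.08 -0.82]
xt [ 2.7e-03  4.0e-04 -1.0e+00] yt [0.5111 0.8595 0.0017] yaw(yt) 59.27
dp [ 0.0393 -0.0017 -0.0006]
t 2.05 pos [0.5873 0.2009 0.2613] F [-0.2 -1.   0.2] M [ 0.05  0.01 -0.01] w 0.0853 q [ 0.22  0.45  1.61 -0.    1.08 -0.82]
xt [ 2.9e-03  5.0e-04 -1.0e+00] yt [0.5104 0.86   0.0019] yaw(yt) 59.31
dp [ 0.0393 -0.0018 -0.0006]
```

Emit:
arm_command([
  {"dp": [0.02, -0.0015, -0.0005], "turn": [0, 0, 0], "grip": 1},
  {"dp": [0.0185, 0, 0], "turn": [0, 0, 0], "grip": 1},
  {"dp": [0, 0, 0], "turn": [0, 0, 0], "grip": 1},
  {"dp": [0, 0, 0], "turn": [0, 0, 0], "grip": -1},
  {"dp": [0, 0, 0], "turn": [0, 0, 0], "grip": -1},
  {"dp": [0, 0, 0], "turn": [0, 0, 0], "grip": -1},
  {"dp": [0, 0, 0], "turn": [0, 0, 0], "grip": -1},
], grip_force=50)

```text
clock: 2.8
position: [0.5859, 0.2, 0.223]
ee_rot: [0.683, 0.186, 0.681, -0.186]
contact_force: [-0.1, -1.5, 5.8]
width: 0.0503
```

```bash
python3 -c "
from h import *
tool([.586,.1997,.222])"
```

```text
t 2.8 pos [0.5859 0.2    0.223 ] F [-0.1 -1.5  5.8] M [-0.25  0.18  0.03] w 0.0503 q [ 0.22  0.49  1.66 -0.    0.99 -0.82]
xt [ 2.7e-03  2.0e-04 -1.0e+00] yt [0.5076 0.8616 0.0015] yaw(yt) 59.49
dp [ 0.001  -0.0002  0.0002]
```

```bash
python3 -c "
from h import *
im=manip.get_image('side');d=im[230:345,240:360,::-1];cv2.imwrite('pics/s3.png',cv2.resize(d,None,fx=5,fy=5,interpolation=cv2.INTER_CUBIC))
im=manip.get_image('wrist');cv2.imwrite('pics/w3.png',im[:,:,::-1])
tool(None)"
```

```text
t 2.9 pos [0.5859 0.2    0.223 ] F [-0.9 -0.8  5.8] M [-0.22  0.18 -0.01] w 0.0504 q [ 0.22  0.49  1.66 -0.    0.99 -0.82]
xt [ 2.8e-03  2.0e-04 -1.0e+00] yt [0.5076 0.8616 0.0016] yaw(yt) 59.49
```

View pics/s3.png

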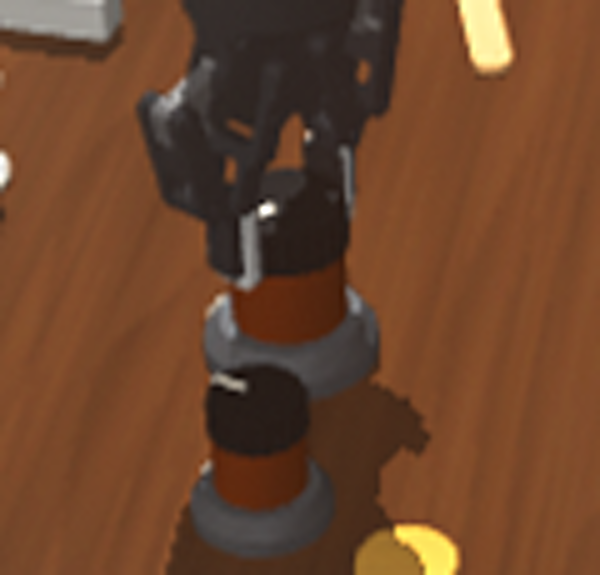

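View pics/w3.png

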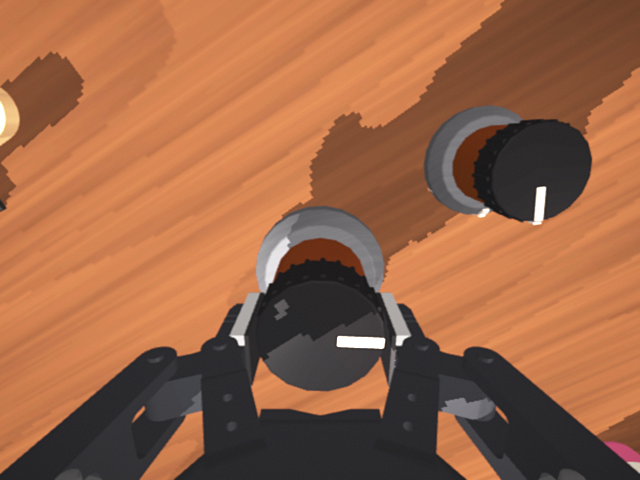

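The pads are on the cap's ribs, with the cap centred between the jaws. Next I turn it shut.

Emit:
arm_command([
  {"dp": [0, 0, 0], "turn": [8, 0, 0], "grip": -1},
  {"dp": [0, 0, 0], "turn": [8, 0, 0], "grip": -1},
  {"dp": [0, 0, 0], "turn": [8, 0, 0], "grip": -1},
  {"dp": [0, 0, 0], "turn": [8, 0, 0], "grip": -1},
  {"dp": [0, 0, 0], "turn": [8, 0, 0], "grip": -1},
  {"dp": [0, 0, 0], "turn": [8, 0, 0], "grip": -1},
  {"dp": [0, 0, 0], "turn": [8, 0, 0], "grip": -1},
  {"dp": [0, 0, 0], "turn": [0, 0, 0], "grip": -1},
])

```text
clock: 3.7
position: [0.5853, 0.1997, 0.2229]
ee_rot: [0.515, 0.485, 0.514, -0.485]
contact_force: [-2.7, -2.5, 7.1]
width: 0.0507
```

```bash
python3 -c "
from h import *
tool(None)"
```

```text
t 3.7 pos [0.5853 0.1997 0.2229] F [-2.7 -2.5  7.1] M [-0.32  0.45 -0.07] w 0.0507 q [ 0.22  0.49  1.66 -0.    0.99  0.16]
xt [ 1.e-03 -6.e-04 -1.e+00] yt [0.9983 0.0587 0.001 ] yaw(yt) 3.37
```

Turned 56°. I'll go the remaining ~10° and slightly past, until the stop shows in the moment reading.

Emit:
arm_command([
  {"dp": [0, 0, 0], "turn": [5, 0, 0], "grip": -1},
  {"dp": [0, 0, 0], "turn": [4, 0, 0], "grip": -1},
  {"dp": [0, 0, 0], "turn": [3, 0, 0], "grip": -1},
  {"dp": [0, 0, 0], "turn": [0, 0, 0], "grip": -1},
])

```text
clock: 4.1
position: [0.5852, 0.1997, 0.2229]
ee_rot: [0.462, 0.536, 0.461, -0.536]
contact_force: [-2.6, -1.9, 7.4]
width: 0.0506
```

```bash
python3 -c "
from h import *
tool(None)
im=manip.get_image('wrist');cv2.imwrite('pics/w4.png',im[:,:,::-1])
"
```

```text
t 4.1 pos [0.5852 0.1997 0.2229] F [-2.6 -1.9  7.4] M [-0.29  0.48  0.11] w 0.0506 q [ 0.22  0.49  1.66 -0.    1.    0.37]
xt [ 7.e-04 -8.e-04 -1.e+00] yt [ 9.89e-01 -1.48e-01  8.00e-04] yaw(yt) -8.51
```

View pics/w4.png

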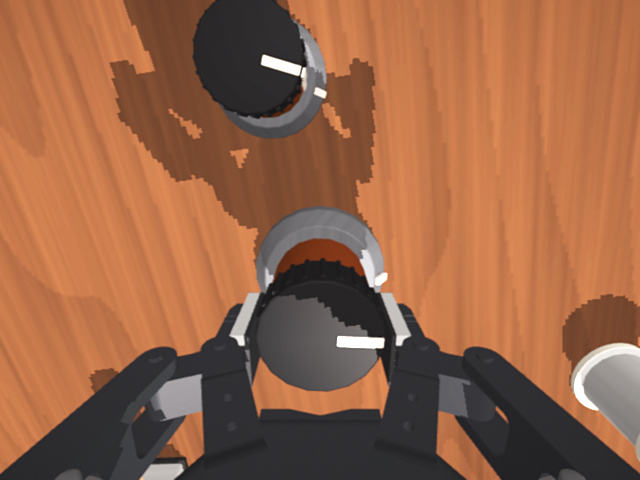

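Emit:
arm_command([
  {"dp": [0, 0, 0], "turn": [3, 0, 0], "grip": -1},
  {"dp": [0, 0, 0], "turn": [3, 0, 0], "grip": -1},
  {"dp": [0, 0, 0], "turn": [0, 0, 0], "grip": -1},
])

```text
clock: 4.45
position: [0.5851, 0.1999, 0.2229]
ee_rot: [-0.435, -0.558, -0.434, 0.558]
contact_force: [-2.7, -1.3, 7.2]
width: 0.0506
```

```bash
python3 -c "
from h import *
tool(None)
"
```

```text
t 4.45 pos [0.5851 0.1999 0.2229] F [-2.7 -1.3  7.2] M [-0.21  0.46  1.45] w 0.0506 q [ 0.22  0.49  1.66 -0.    1.    0.47]
xt [ 0.001  -0.0018 -1.    ] yt [ 0.9694 -0.2455  0.0014] yaw(yt) -14.21
```

Emit:
arm_command([
  {"dp": [0, 0, 0], "turn": [0, 0, 0], "grip": 1},
  {"dp": [0, 0, 0], "turn": [0, 0, 0], "grip": 1},
  {"dp": [0, 0, 0], "turn": [0, 0, 0], "grip": 1},
  {"dp": [-0.03, 0, 0], "turn": [-4, 0, 0], "grip": 1},
  {"dp": [-0.04, 0, 0], "turn": [-5, 0, 0], "grip": 1},
  {"dp": [-0.04, 0, 0], "turn": [-5, 0, 0], "grip": 1},
  {"dp": [0, 0, 0], "turn": [0, 0, 0], "grip": 1},
])

```text
clock: 5.15
position: [0.5873, 0.2004, 0.3375]
ee_rot: [0.5, 0.506, 0.496, -0.498]
contact_force: [1.3, -0.6, 0.3]
width: 0.0851
```

```bash
python3 - <<'E'
from h import *
tool(None)
c=manip.calibration('wrist');im=manip.get_image('wrist');cv2.imwrite('pics/w5.png',im[:,:,::-1])
cv2.imwrite('pics/w5c.png',cv2.resize(im[150:420,200:440,::-1],None,fx=2.2,fy=2.2))
np.save('w5c.npy',c,allow_pickle=True)
# stick in wrist0 by beech
W=cv2.imread('pics/wrist0.png');h=cv2.cvtColor(W,cv2.COLOR_BGR2HSV); print(h[130,175],h[100,170],h[250,180],h[175,205])
E
```

```text
t 5.15 pos [0.5873 0.2004 0.3375] F [ 1.3 -0.6  0.3] M [0.03 0.02 0.05] w 0.0851 q [0.22 0.38 1.52 0.   1.23 0.22]
xt [ 0.0123  0.0029 -0.9999] yt [ 0.9999 -0.0081  0.0123] yaw(yt) -0.46
[ 28  35 255] [ 28  46 255] [ 30   1 254] [  0   0 255]
```

View pics/w5.png

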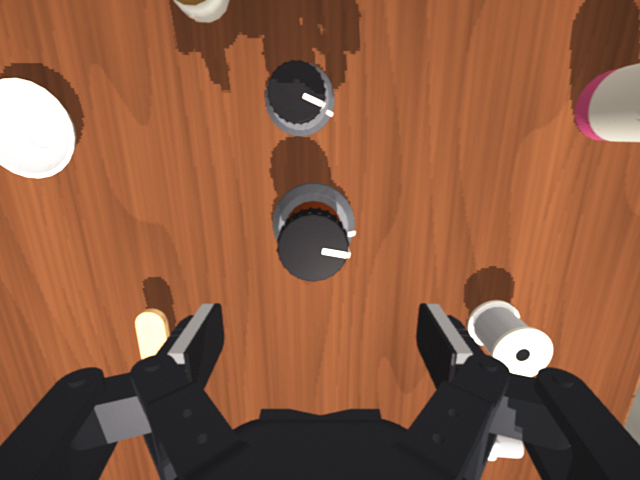

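```bash
python3 - <<'E'
from h import *
c=np.load('w5c.npy',allow_pickle=True).item()
im=cv2.imread('pics/w5.png');h=cv2.cvtColor(im,cv2.COLOR_BGR2HSV).astype(int)
wh=(h[...,2]>190)&(h[...,1]<60); 
n,l,st,ce=cv2.connectedComponentsWithStats(wh.astype(np.uint8))
C=np.array([.5858,.1997,0])
for i in range(1,n):
    if 270<ce[i][0]<370 and 200<ce[i][1]<280:
        z=.078 if st[i,4]>80 else .02
        ys,xs=np.nonzero(l==i); P=np.array([onz(c,x,y,z) for x,y in zip(xs,ys)]); m=P.mean(0)-C
        ln=cv2.fitLine(P[:,:2].astype(np.float32),cv2.DIST_L2,0,.01,.01).ravel()
        print(st[i],z,'angle',np.degrees(np.arctan2(m[1],m[0])),'line',np.degrees(np.arctan2(ln[1],ln[0])),np.hypot(*m[:2]))
# stick
cs={'wrist':{'fx':334.7197434793923,'fy':334.7197434793923,'cx':319.78722443915086,'cy':241.54411647791875,'R':np.array([[9.99998124e-01,-6.79525684e-04,-1.81386382e-03],[-9.13619758e-05,-9.51948326e-01,3.06258676e-01],[-1.93481527e-03,-3.06257936e-01,-9.51946602e-01]]),'t':np.array([-0.57464533,-0.04025011,0.38054006])},
'scene':manip.calibration('scene'),'side':manip.calibration('side')}
np.save('w0c.npy',cs['wrist'],allow_pickle=True)
W=cv2.imread('pics/wrist0.png');h=cv2.cvtColor(W,cv2.COLOR_BGR2HSV).astype(int)
m=(h[...,2]>200)&(h[...,1]<120)
m[:, :140]=0;m[:,225:]=0;m[:70]=0;m[300:]=0
b,g,r=[W[...,i].astype(int) for i in range(3)]
bl=(b>120)&(b-r>60); bl[:,:140]=0;bl[:,225:]=0;bl[300:]=0;bl[:200]=0
by,bx=np.nonzero(bl);print('blue',bx.mean(),by.mean(),len(bx))
m|=bl
rows=np.nonzero(m.any(1))[0];print('rows',rows.min(),rows.max())
L=[]
for y in list(range(92,140))+list(range(212,266)):
    xs=np.nonzero(m[y])[0]; L.append((xs.mean(),y,xs.max()-xs.min()+1))
L=np.array(L);print(L[::12])
p=np.polyfit(L[:,1],L[:,0],1);print(p,np.abs(np.polyval(p,L[:,1])-L[:,0]).max())
e1=(np.polyval(p,rows.min()),rows.min()-.5);e2=(np.polyval(p,rows.max()),rows.max()+.5)
w=cs['wrist']
for z in (.029,.033): 
    a,bb=onz(w,*e1,z),onz(w,*e2,z);print(z,a,bb,np.linalg.norm(a-bb),(a+bb)/2,'yaw',np.degrees(np.arctan2(*(bb-a)[[1,0]])),'brooch',onz(w,bx.mean(),by.mean(),z))
print(tri([(w,bx.mean(),by.mean()),(cs['side'],379.5,233.5),(cs['scene'],258.8,218)]))
print(tri([(w,bx.mean(),by.mean()),(cs['side'],379.5,233.5)]))
E
```

```text
[344 220   1   1   1] 0.02 angle 13.913729623010624 line 55.89973 0.02817566360493006
[344 222   3   6  12] 0.02 angle 5.547603456255247 line -76.278076 0.028275191048272905
[347 230   9   7  48] 0.02 angle -9.242809411868363 line 14.513625 0.03409046786507009
[321 248  30  11 204] 0.078 angle -11.386787562212982 line -10.323533 0.01679392403328457
blue 186.74528301886792 255.16981132075472 106
rows 81 278
[[168.5  92.   28. ]
 [170.  104.   29. ]
 [171.5 116.   28. ]
 [172.5 128.   28. ]
 [182.5 212.   26. ]
 [183.5 224.   26. ]
 [185.  236.   25. ]
 [186.  248.   25. ]
 [188.  260.   25. ]]
[1.14516091e-01 1.57914412e+02] 0.46946366281849805
0.029 [0.43179128 0.12553219 0.029     ] [ 0.42874774 -0.0765498   0.029     ] 0.20210491074654388 [0.43026951 0.0244912  0.029     ] yaw -90.86286195873691 brooch [ 0.42878724 -0.04868767  0.029     ]
0.033 [0.43345827 0.12497847 0.033     ] [ 0.43045007 -0.07475741  0.033     ] 0.19975852624178494 [0.43195417 0.02511053 0.033     ] yaw -90.86286195873691 brooch [ 0.43048911 -0.04721875  0.033     ]
(array([ 0.4295055 , -0.04927808,  0.03253398]), [np.float64(0.0018383826409951796), np.float64(0.00030880171076051597), np.float64(0.0015840720849896205)])
(array([ 0.42992708, -0.04741691,  0.03347388]), [np.float64(0.0007481760140032001), np.float64(0.0007481760140030299)])
```

The wrist view shows the cap's line and the holder's mark lined up: −10.8° against −10.6° ±2°, so the cap is shut. The stick's top is at 33 mm and its measured length is 200 mm. Before grasping it, I tilt the wrist camera at the window.

Emit:
arm_command([
  {"dp": [0.003, -0.012, 0.049], "turn": [0, -7.5, 0], "grip": 1},
  {"dp": [0.0094, -0.012, 0.0482], "turn": [0, -7.5, 0], "grip": 1},
  {"dp": [0.0156, -0.012, 0.0466], "turn": [0, -7.5, 0], "grip": 1},
  {"dp": [0.0215, -0.012, 0.0441], "turn": [0, -7.5, 0], "grip": 1},
  {"dp": [0.0271, -0.012, 0.0409], "turn": [0, -7.5, 0], "grip": 1},
  {"dp": [0.0322, -0.012, 0.037], "turn": [0, -7.5, 0], "grip": 1},
  {"dp": [0, 0, 0], "turn": [0, 0, 0], "grip": 1},
  {"dp": [0, 0, 0], "turn": [0, 0, 0], "grip": 1},
])

```text
clock: 6.0
position: [0.5108, -0.0908, 0.3117]
ee_rot: [-0.649, -0.272, -0.271, 0.657]
contact_force: [0.8, 0.5, -0.1]
width: 0.0855
```

```bash
python3 - <<'E'
from h import *
tool([.515,-.094,.316])
c=manip.calibration('wrist');im=manip.get_image('wrist');cv2.imwrite('pics/w6.png',im[:,:,::-1])
np.save('w6c.npy',c,allow_pickle=True); print('cam',-np.array(c['R']).T@c['t'])
s=manip.get_image('side');cv2.imwrite('pics/s6.png',s[:,:,::-1])
E
```

```text
t 6.0 pos [ 0.5108 -0.0908  0.3117] F [ 0.8  0.5 -0.1] M [0.36 0.04 0.01] w 0.0855 q [-0.05  0.32  1.85 -0.89  1.14  0.43]
xt [-0.0093 -0.7058 -0.7083] yt [ 0.9999 -0.0106 -0.0026] yaw(yt) -0.61
dp [-0.0008  0.0042  0.0053]
cam [ 0.51157607 -0.05754978  0.23501699]
```

View pics/w6.png

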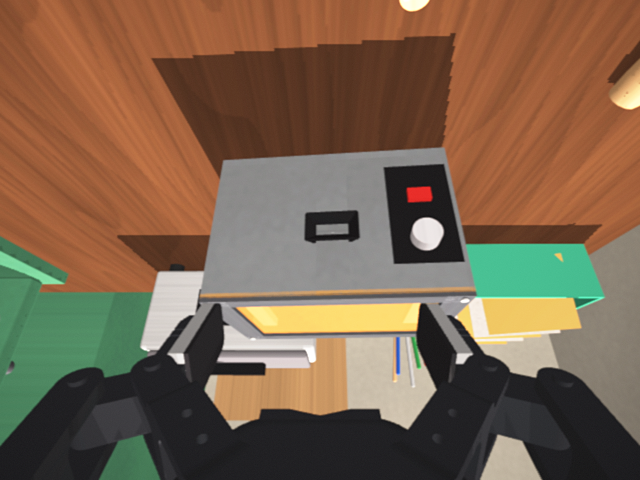

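```bash
python3 - <<'E'
import cv2
i=cv2.imread('pics/w6.png');cv2.imwrite('pics/c6.png',cv2.resize(i[200:255,290:375],None,fx=9,fy=9,interpolation=cv2.INTER_CUBIC))
E
```

```text
(no output)
```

View pics/c6.png

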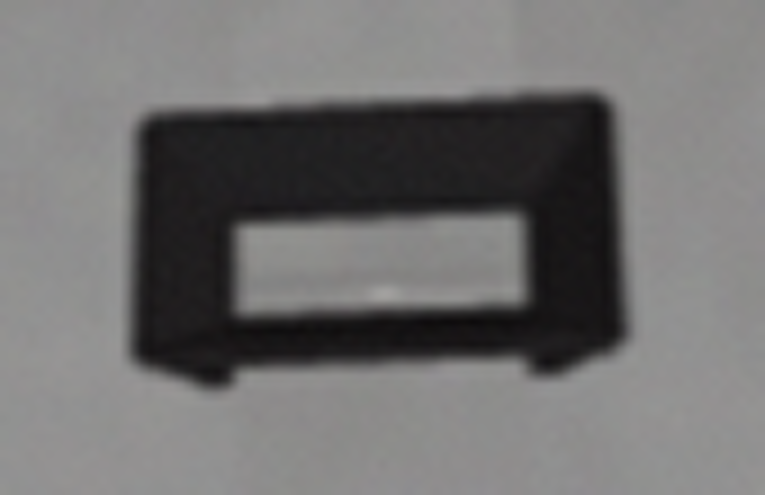

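```bash
python3 - <<'E'
from h import *
c=np.load('w6c.npy',allow_pickle=True).item()
g=cv2.GaussianBlur(cv2.imread('pics/w6.png',0),(3,3),0).astype(float)
def edge1d(prof,thr):
    k=np.nonzero((prof[:-1]<thr)&(prof[1:]>=thr)|(prof[:-1]>=thr)&(prof[1:]<thr))[0]
    k=k[0]; return k+(thr-prof[k])/(prof[k+1]-prof[k])
B=[]
for u in range(232,382,3):
    B.append((u,140+edge1d(g[140:175,u],90)))
B=np.array(B);p=np.polyfit(B[:,0],B[:,1],1);r=np.polyval(p,B[:,0])-B[:,1];ok=abs(r)<.6;p=np.polyfit(B[ok,0],B[ok,1],1);print('bottom edge',p,ok.sum(),abs(r[ok]).max())
X=np.array([onz(c,u,np.polyval(p,u),0) for u in (224,445)]);d=X[1]-X[0]
print(X,'len',np.linalg.norm(d),'yaw face dir',np.degrees(np.arctan2(d[1],d[0])))
# window plane: vertical plane through face bottom line
n=np.array([-d[1],d[0],0]);n/=np.linalg.norm(n); 
def onface(u,v,off=0):
    o,dd=ray(c,u,v); return o+dd*((X[0]+n*off-o)@n)/(dd@n)
print('n',n)
for nm,(u,v) in dict(L=(233,267),R=(530,260),T=(381,214),B=(381,312),C=(381.5,263.5)).items():
    print(nm,onface(290-.5+(u+.5)/9,200-.5+(v+.5)/9))
# top edge rows
for (u,v) in ((224,160),(445,148),(202,293),(474,289)): print((u,v),onface(u,v))
# outer lip corners at 9 mm proud (n sign: toward +y)
for q in ((140,118),(605,97),(135,355),(622,335)): print('lip',onface(290-.5+(q[0]+.5)/9,200-.5+(q[1]+.5)/9,.009*np.sign(n[1])))
sd=manip.calibration('side')
o,dd=ray(sd,356.8,167.6);print('side ray on plane',o+dd*((X[0]-o)@n)/(dd@n))
E
```

```text
bottom edge [-5.94182461e-02  1.72646113e+02] 50 0.20134385052750758
[[ 4.08305393e-01 -3.26585117e-01  0.00000000e+00]
 [ 6.31527385e-01 -3.09225923e-01 -2.77555756e-17]] len 0.2238959561640954 yaw face dir 4.446742805272553
n [-0.07753241  0.99698983  0.        ]
L [ 0.50432293 -0.31911817  0.08783357]
R [ 0.53370304 -0.31683338  0.0884293 ]
T [ 0.51910608 -0.31796853  0.08245444]
B [ 0.51895351 -0.3179804   0.09359773]
C [ 0.51907781 -0.31797073  0.08813275]
(224, 160) [ 0.40842836 -0.32657555  0.00089641]
(445, 148) [ 0.63115164 -0.30925514  0.00229539]
(202, 293) [ 0.4092161  -0.32651429  0.14484962]
(474, 289) [ 0.62948585 -0.30938469  0.14751993]
lip [ 0.49519302 -0.310801    0.07556205]
lip [ 0.54087806 -0.30724823  0.07557393]
lip [ 0.49532615 -0.31079064  0.10207257]
lip [ 0.541209   -0.30722249  0.10196747]
side ray on plane [ 0.51652733 -0.31816907  0.08603535]
```

```bash
python3 - <<'E'
import cv2
i=cv2.imread('pics/s6.png');cv2.imwrite('pics/c7.png',cv2.resize(i[150:190,330:385],None,fx=14,fy=14,interpolation=cv2.INTER_CUBIC))
i=cv2.imread('pics/scene0.png');cv2.imwrite('pics/c8.png',cv2.resize(i[205:250,125:165],None,fx=13,fy=13,interpolation=cv2.INTER_CUBIC))
E
```

```text
(no output)
```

View pics/c7.png

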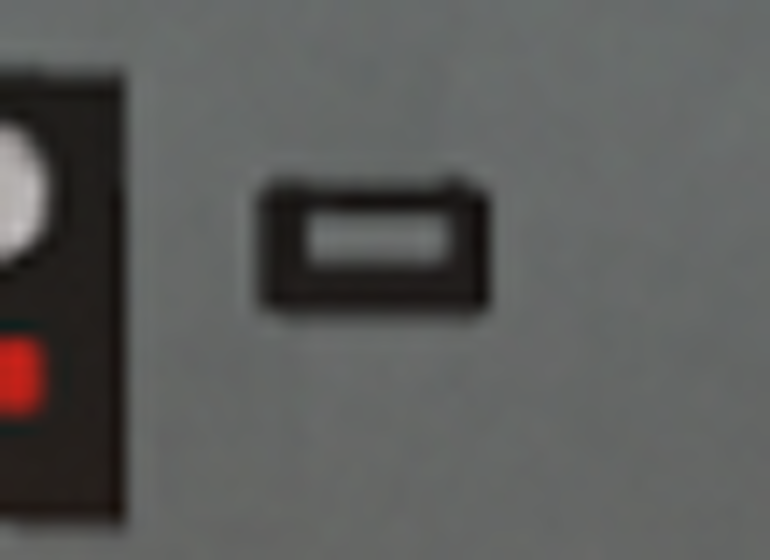

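View pics/c8.png

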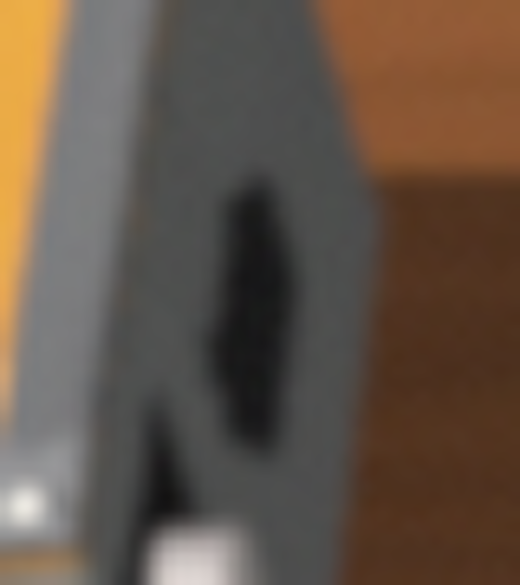

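```bash
python3 - <<'E'
from h import *
c=np.load('w6c.npy',allow_pickle=True).item();sd=manip.calibration('side');sc=manip.calibration('scene')
print(tri([(c,331.9,228.8),(sd,356.5,166.5)]))
print(tri([(c,331.9,228.8),(sd,356.5,166.5),(sc,144.1,228.8)]))
print(tri([(sd,356.5,166.5),(sc,144.1,228.8)]))
print('side at z=.09',onz(sd,356.5,166.5,.09),'wrist',onz(c,331.9,228.8,.09))
# box corners from scene: screws front top z=.15
for nm,(x,y) in {'far':(380,45),'near':(330,341),'bl':(33,360),'tl':(110,61)}.items(): print(nm,onz(sc,55+x/4.6,170+y/4.6,.15))
S=cv2.imread('pics/s6.png');cv2.imwrite('pics/c9.png',cv2.resize(S[185:205,310:410],None,fx=8,fy=8,interpolation=cv2.INTER_CUBIC))
E
```

```text
(array([ 0.51824408, -0.31821891,  0.08866625]), [np.float64(0.0010042075321001925), np.float64(0.0010042075321001981)])
(array([ 0.51794772, -0.30982538,  0.09240134]), [np.float64(0.0008977057228689223), np.float64(0.0015371576244680538), np.float64(0.0010201953621634852)])
(array([ 0.51725102, -0.31002094,  0.09193286]), [np.float64(0.0011653457610158152), np.float64(0.0011653457610158)])
side at z=.09 [ 0.51725136 -0.31671507  0.09      ] wrist [ 0.51894205 -0.3146002   0.09      ]
far [ 0.41302639 -0.33084644  0.15      ]
near [ 0.61919744 -0.31547541  0.15      ]
bl [ 0.62874169 -0.44916938  0.15      ]
tl [ 0.42328253 -0.46647585  0.15      ]
```

View pics/c9.png

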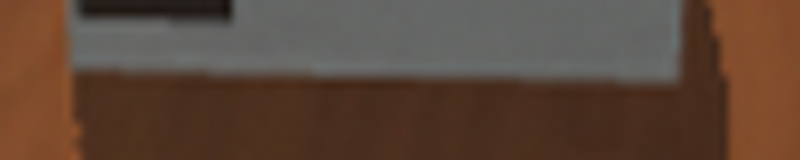

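Three views put the window centre at (0.518, −0.317, 0.090) with the face turned about 4.4°, and the sizes check to within a few percent. Next I go above the stick's plain end.

Emit:
arm_command([
  {"dp": [-0.0156, -0.013, -0.0297], "turn": [0, 7.5, 0], "grip": 1},
  {"dp": [-0.0115, -0.013, -0.0315], "turn": [0, 7.5, 0], "grip": 1},
  {"dp": [-0.0073, -0.013, -0.0327], "turn": [0, 7.5, 0], "grip": 1},
  {"dp": [-0.003, -0.013, -0.0334], "turn": [0, 7.5, 0], "grip": 1},
  {"dp": [0.0014, -0.013, -0.0335], "turn": [0, 7.5, 0], "grip": 1},
  {"dp": [0.0057, -0.013, -0.033], "turn": [0, 7.5, 0], "grip": 1},
  {"dp": [0, 0, 0], "turn": [0, 0, 0], "grip": 1},
  {"dp": [0, 0, 0], "turn": [0, 0, 0], "grip": 1},
])

```text
clock: 6.9
position: [0.4355, 0.1032, 0.2535]
ee_rot: [0.499, 0.502, 0.498, -0.501]
contact_force: [0.4, -0.6, 0.5]
width: 0.0853
```

```bash
python3 - <<'E'
from h import *
tool([.4331,.1,.182])
c=manip.calibration('wrist');im=manip.get_image('wrist');cv2.imwrite('pics/w7.png',im[:,:,::-1])
np.save('w7c.npy',c,allow_pickle=True)
W=im[:,:,::-1];h=cv2.cvtColor(np.ascontiguousarray(W),cv2.COLOR_BGR2HSV).astype(int)
print('pred ends',proj(c,[.4334,.125,.033]),proj(c,[.4319,.025,.033]))
E
```

```text
t 6.9 pos [0.4355 0.1032 0.2535] F [ 0.4 -0.6  0.5] M [0.01 0.   0.03] w 0.0853 q [ 0.08  0.23  1.99 -0.    0.91  0.08]
xt [ 1.2e-03 -6.0e-04 -1.0e+00] yt [ 1.     -0.0065  0.0012] yaw(yt) -0.37
dp [ 0.0715 -0.0024  0.0032]
pred ends (np.float64(314.74766110430113), np.float64(233.09092945650644)) (np.float64(314.2797671170616), np.float64(373.4670756245254))
```

View pics/w7.png

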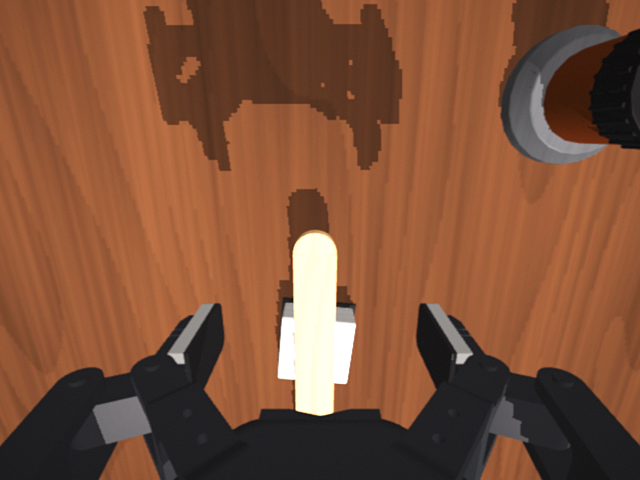

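The plain end is at (315,232), as predicted, and the area around it is clear. I descend and grip it.

Emit:
arm_command([
  {"dp": [0.025, -0.0024, 0.0032], "turn": [0.5, 0, 0], "grip": 1},
  {"dp": [0.025, 0, 0], "turn": [0, 0, 0], "grip": 1},
  {"dp": [0.021, 0, 0], "turn": [0, 0, 0], "grip": 1},
  {"dp": [0, 0, 0], "turn": [0, 0, 0], "grip": 1},
  {"dp": [0, 0, 0], "turn": [0, 0, 0], "grip": 1},
])

```text
clock: 7.45
position: [0.4337, 0.0991, 0.1825]
ee_rot: [0.496, 0.504, 0.495, -0.504]
contact_force: [-0.9, -0.3, 0.3]
width: 0.0855
```

```bash
python3 - <<'E'
from h import *
tool([.4331,.1,.182])
E
```

```text
t 7.45 pos [0.4337 0.0991 0.1825] F [-0.9 -0.3  0.3] M [-0.05  0.05 -0.  ] w 0.0855 q [ 0.07  0.34  2.09 -0.    0.72  0.09]
xt [ 4.e-04 -4.e-04 -1.e+00] yt [ 9.998e-01 -1.730e-02  4.000e-04] yaw(yt) -0.99
dp [ 0.0005 -0.0006 -0.0009]
```

Emit:
arm_command([
  {"dp": [0, 0, 0], "turn": [0, 0, 0], "grip": -1},
  {"dp": [0, 0, 0], "turn": [0, 0, 0], "grip": -1},
  {"dp": [0, 0, 0], "turn": [0, 0, 0], "grip": -1},
  {"dp": [0, 0, 0], "turn": [0, 0, 0], "grip": -1},
  {"dp": [0, 0, 0], "turn": [0, 0, 0], "grip": -1},
  {"dp": [0, 0, 0], "turn": [0, 0, 0], "grip": -1},
], grip_force=60)

```text
clock: 8.05
position: [0.433, 0.0992, 0.1827]
ee_rot: [0.496, 0.505, 0.495, -0.504]
contact_force: [-0.3, 0.3, 3.5]
width: 0.0246
```

```bash
python3 - <<'E'
from h import *
tool([.4331,.1,.182])
c=manip.calibration('wrist');im=manip.get_image('wrist');cv2.imwrite('pics/w8.png',im[:,:,::-1])
E
```

```text
t 8.05 pos [0.433  0.0992 0.1827] F [-0.3  0.3  3.5] M [-0.05  0.08  0.  ] w 0.0246 q [ 0.07  0.34  2.09 -0.    0.71  0.09]
xt [ 8.e-04  0.e+00 -1.e+00] yt [ 9.998e-01 -1.740e-02  8.000e-04] yaw(yt) -1.0
dp [ 0.0007  0.0001 -0.0008]
```

View pics/w8.png

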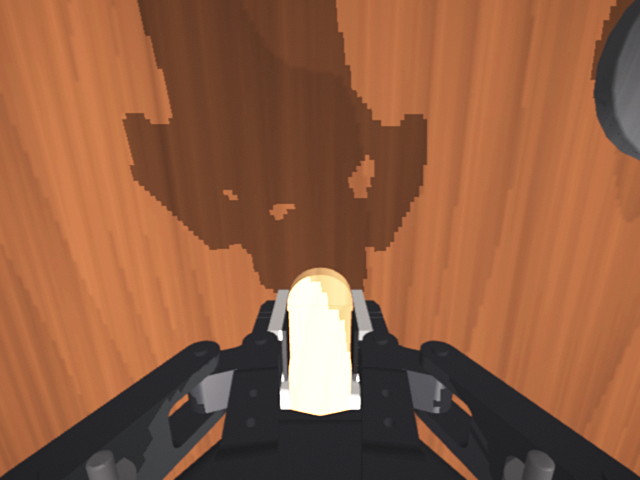

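Emit:
arm_command([
  {"dp": [-0.015, 0, 0], "turn": [0, 0, 0], "grip": -1},
  {"dp": [-0.025, 0, 0], "turn": [0, 0, 0], "grip": -1},
  {"dp": [-0.021, 0, 0], "turn": [0, 0, 0], "grip": -1},
  {"dp": [0, 0.014, 0.035], "turn": [-2, 0, 0], "grip": -1},
  {"dp": [0, 0.014, 0.04], "turn": [-2, 0, 0], "grip": -1},
  {"dp": [0, 0.014, 0.04], "turn": [-1.3, 0, 0], "grip": -1},
  {"dp": [0, 0.014, 0.04], "turn": [0, 0, 0], "grip": -1},
  {"dp": [0, 0.005, 0.03], "turn": [0, 0, 0], "grip": -1},
])

```text
clock: 8.9
position: [0.5025, -0.0858, 0.2432]
ee_rot: [0.519, 0.481, 0.518, -0.481]
contact_force: [-0.2, 1.3, -0.2]
width: 0.0248
```

Emit:
arm_command([
  {"dp": [0, 0, 0], "turn": [0, 0, 0], "grip": -1},
  {"dp": [0, 0, 0], "turn": [0, 0, 0], "grip": -1},
])

```text
clock: 9.1
position: [0.5009, -0.0838, 0.2427]
ee_rot: [0.517, 0.481, 0.519, -0.482]
contact_force: [-0.2, 0.2, -1.6]
width: 0.0249
```

```bash
python3 - <<'E'
from h import *
tool([.5026,-.1137,.2437])
for n in ('side','scene','wrist'): 
    im=manip.get_image(n);cv2.imwrite(f'pics/{n}9.png',im[:,:,::-1])
np.save('w9c.npy',manip.calibration('wrist'),allow_pickle=True)
a=cv2.imread('pics/side9.png')[120:240,310:410];b=cv2.imread('pics/scene9.png')[150:280,60:260]
cv2.imwrite('pics/c10.png',cv2.resize(a,None,fx=5,fy=5,interpolation=cv2.INTER_CUBIC));cv2.imwrite('pics/c11.png',cv2.resize(b,None,fx=4,fy=4,interpolation=cv2.INTER_CUBIC))
E
```

```text
t 9.1 pos [ 0.5009 -0.0838  0.2427] F [-0.2  0.2 -1.6] M [ 0.07 -0.    0.02] w 0.0249 q [-0.3   0.33  1.88  0.    0.93 -0.38]
xt [-1.5e-03  9.0e-04 -1.0e+00] yt [ 0.9973  0.0732 -0.0015] yaw(yt) 4.19
dp [-0.001  -0.0005  0.0299]
```

View pics/c10.png

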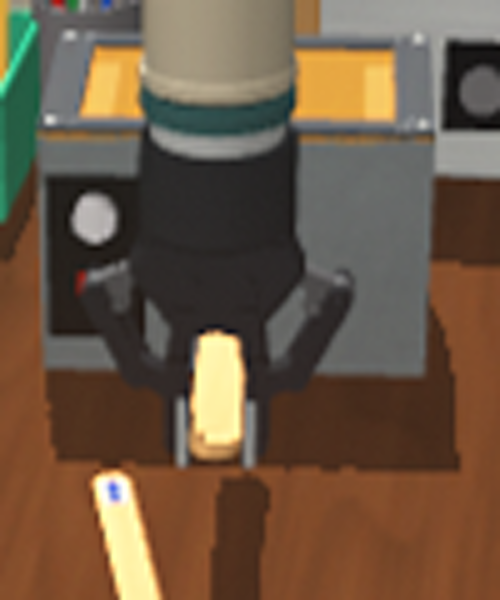

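View pics/c11.png

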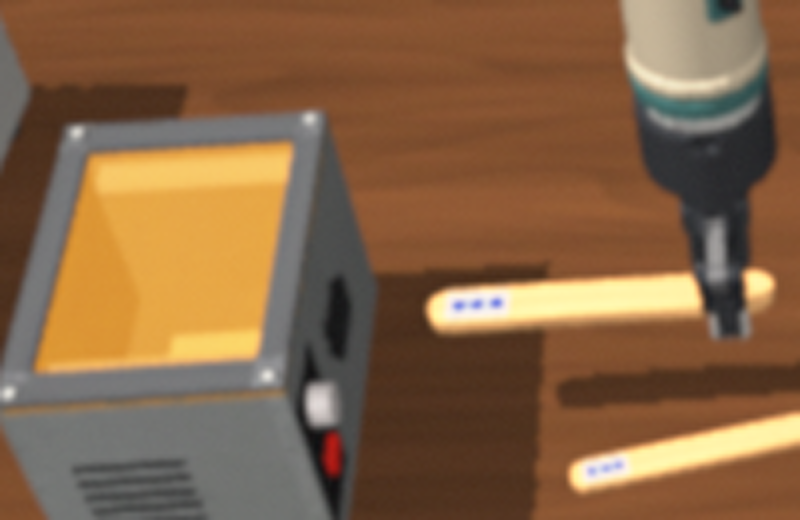

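View pics/wrist9.png

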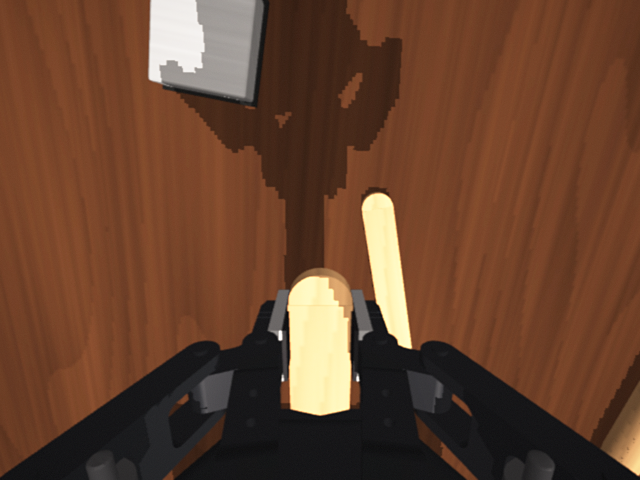

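The stick looks level and straight in the gripper. The brooch is at about scene (179,226). I compare it with the predicted pose.

```bash
python3 - <<'E'
from h import *
sc=manip.calibration('scene');sd=manip.calibration('side')
s=manip.get_state();q=s['ee_rot'];R=Ro.from_quat([q[1],q[2],q[3],q[0]]).as_matrix()
def P(along,lat,up): return s['position']+R@np.array([.1537-up,lat,along])
print('brooch pred',P(.1464,0,.004),proj(sc,P(.1464,0,.004)))
im=cv2.imread('pics/scene9.png');b,g,r=[im[...,i].astype(int) for i in range(3)]
bl=(b-r>20)&(b>80);bl[:, :165]=0;bl[:,190:]=0;bl[:215]=0;bl[240:]=0
ys,xs=np.nonzero(bl);w=(b-r)[bl];print('blue',(xs*w).sum()/w.sum(),(ys*w).sum()/w.sum(),len(xs))
# stick in scene: top-edge rows & bottom edge per column
h=cv2.cvtColor(im,cv2.COLOR_BGR2HSV).astype(int); v=im[...,1].astype(float)
for u in (172,185,195,205,215,225):
    col=v[205:245,u]; k=np.nonzero(col>110)[0]; t,bm=k.min(),k.max()
    et=205+t-1+(110-col[t-1])/(col[t]-col[t-1]); eb=205+bm+(col[bm]-110)/(col[bm]-col[bm+1])
    # predicted edges: top far edge lat -13 up .004 ; near bottom edge lat +13
    best=None
    L=np.linspace(-.03,.175,400)
    pt=np.array([proj(sc,P(a,-.013,.004)) for a in L]);pb=np.array([proj(sc,P(a,.013,-.004)) for a in L])
    o=np.argsort(pt[:,0]);
    print(u,'far edge',round(et,2),'pred',np.interp(u,pt[o,0],pt[o,1]).round(2),'near edge',round(eb,2),'pred',np.interp(u,pb[np.argsort(pb[:,0]),0],pb[np.argsort(pb[:,0]),1]).round(2))
E
```

```text
brooch pred [ 0.51142346 -0.22821024  0.09318434] (np.float64(179.44303398426), np.float64(225.7543141098032))
blue 178.9781818181818 225.59854545454544 26
172 far edge 221.38 pred 222.3 near edge 232.73 pred 232.66
185 far edge 220.38 pred 221.44 near edge 231.98 pred 231.79
195 far edge 219.59 pred 220.79 near edge 231.18 pred 231.12
205 far edge 218.81 pred 220.13 near edge 230.93 pred 230.45
215 far edge 218.21 pred 219.47 near edge 230.28 pred 229.78
225 far edge 217.5 pred 218.82 near edge 229.69 pred 229.11
```

Emit:
arm_command([
  {"dp": [-0.001, -0.0005, 0.012], "turn": [-0.2, 0, 0], "grip": -1},
  {"dp": [0, 0, 0.012], "turn": [0, 0, 0], "grip": -1},
  {"dp": [0, 0, 0.01], "turn": [0, 0, 0], "grip": -1},
  {"dp": [0, 0, 0.004], "turn": [0, 0, 0], "grip": -1},
  {"dp": [0, 0, 0], "turn": [0, 0, 0], "grip": -1},
  {"dp": [0, 0, 0], "turn": [0, 0, 0], "grip": -1},
])

```text
clock: 9.85
position: [0.5035, -0.1214, 0.2442]
ee_rot: [0.519, 0.48, 0.519, -0.48]
contact_force: [0.8, -0.2, 0.4]
width: 0.0245
```

```bash
cat >> h.py <<'E'
def ins(yaw=4.35):
    a=np.radians(yaw); d=np.array([np.sin(a),-np.cos(a),0]); W=np.array([.518,-.3165,.2437])
    s=manip.get_state(); r=s['position']-W; lat=np.array([np.cos(a),np.sin(a),0])
    tool(None,s); print('tip along %.1f mm (lip -9, face 0)  lat %.1f  dz %.1f'%((r@d+.1744)*1e3,(r@lat)*1e3,r[2]*1e3),'brooch-lamp along %.1f'%((r@d+.1464-.065)*1e3))
    f=s['contact_force'];print('F along %.1f lat %.1f up %.1f'%(f@d,f@lat,f[2]))
E
python3 - <<'E'
from h import *
ins()
for n in ('side','scene'): 
    im=manip.get_image(n);cv2.imwrite(f'pics/{n}10.png',im[:,:,::-1])
a=cv2.imread('pics/side10.png')[130:250,310:410];b=cv2.imread('pics/scene10.png')[190:260,120:240]
cv2.imwrite('pics/c12.png',cv2.resize(a,None,fx=5,fy=5,interpolation=cv2.INTER_CUBIC));cv2.imwrite('pics/c13.png',cv2.resize(b,None,fx=6.5,fy=6.5,interpolation=cv2.INTER_CUBIC))
E
```

```text
t 9.85 pos [ 0.5035 -0.1214  0.2442] F [ 0.8 -0.2  0.4] M [ 0.05  0.04 -0.01] w 0.0245 q [-0.37  0.34  1.86  0.    0.94 -0.45]
xt [-3.e-04  4.e-04 -1.e+00] yt [ 9.97e-01  7.78e-02 -2.00e-04] yaw(yt) 4.46
tip along -21.2 mm (lip -9, face 0)  lat 0.3  dz 0.5 brooch-lamp along -114.2
F along 0.3 lat 0.7 up 0.4
```

View pics/c13.png

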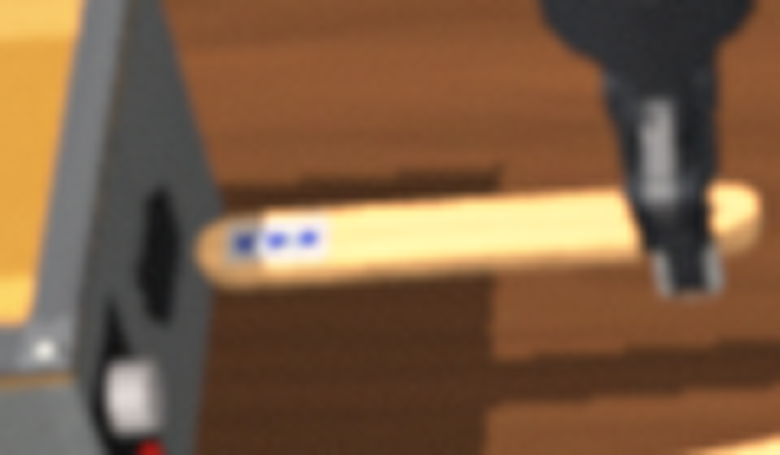

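View pics/c12.png

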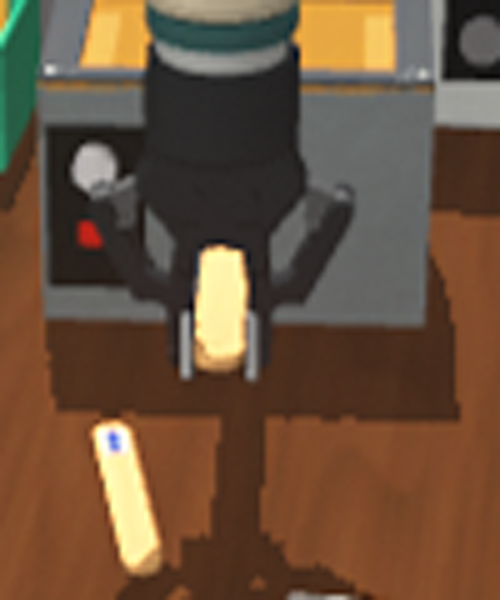

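The stick's axis extrapolates onto the window's centre to within about 0.3 px in the scene view. I advance slowly and watch the force.

Emit:
arm_command([
  {"dp": [0, 0, 0.006], "turn": [0, 0, 0], "grip": -1},
  {"dp": [0, 0, 0.006], "turn": [0, 0, 0], "grip": -1},
  {"dp": [0, 0, 0.004], "turn": [0, 0, 0], "grip": -1},
  {"dp": [0, 0, 0.003], "turn": [0, 0, 0], "grip": -1},
  {"dp": [0, 0, 0], "turn": [0, 0, 0], "grip": -1},
])

```text
clock: 10.45
position: [0.5052, -0.1407, 0.2443]
ee_rot: [0.519, 0.48, 0.519, -0.48]
contact_force: [-0.3, 1.0, -0.3]
width: 0.0244
```

```bash
python3 -c "
from h import *
ins()"
```

```text
t 10.45 pos [ 0.5052 -0.1407  0.2443] F [-0.3  1.  -0.3] M [ 0.02 -0.07 -0.  ] w 0.0244 q [-0.4   0.34  1.85 -0.    0.95 -0.48]
xt [ 3.e-04 -1.e-04 -1.e+00] yt [9.97e-01 7.78e-02 3.00e-04] yaw(yt) 4.46
tip along -1.8 mm (lip -9, face 0)  lat 0.6  dz 0.6 brooch-lamp along -94.8
F along -1.0 lat -0.2 up -0.3
```

Emit:
arm_command([
  {"dp": [0.0006, -0.0005, 0], "turn": [0, 0, 0], "grip": -1},
  {"dp": [0, 0, 0.002], "turn": [0, 0, 0], "grip": -1},
  {"dp": [0, 0, 0.002], "turn": [0, 0, 0], "grip": -1},
  {"dp": [0, 0, 0], "turn": [0, 0, 0], "grip": -1},
])

```text
clock: 10.85
position: [0.505, -0.1444, 0.2437]
ee_rot: [0.519, 0.48, 0.519, -0.48]
contact_force: [0.7, -0.8, -1.4]
width: 0.0249
```

```bash
python3 -c "
from h import *
ins()"
```

```text
t 10.85 pos [ 0.505  -0.1444  0.2437] F [ 0.7 -0.8 -1.4] M [0.02 0.02 0.02] w 0.0249 q [-0.41  0.35  1.85 -0.    0.95 -0.49]
xt [ 3.e-04 -1.e-04 -1.e+00] yt [9.969e-01 7.840e-02 2.000e-04] yaw(yt) 4.49
tip along 1.8 mm (lip -9, face 0)  lat 0.1  dz 0.0 brooch-lamp along -91.2
F along 0.8 lat 0.6 up -1.4
```

Emit:
arm_command([
  {"dp": [0, 0, 0.002], "turn": [0, 0, 0], "grip": -1},
  {"dp": [0, 0, 0.002], "turn": [0, 0, 0], "grip": -1},
  {"dp": [0, 0, 0.002], "turn": [0, 0, 0], "grip": -1},
  {"dp": [0, 0, 0], "turn": [0, 0, 0], "grip": -1},
])

```text
clock: 11.25
position: [0.5055, -0.1505, 0.2437]
ee_rot: [0.519, 0.48, 0.519, -0.48]
contact_force: [-0.1, 0.2, -0.5]
width: 0.0245
```

```bash
python3 -c "
from h import *
ins()"
```

```text
t 11.25 pos [ 0.5055 -0.1505  0.2437] F [-0.1  0.2 -0.5] M [ 0.06 -0.   -0.  ] w 0.0245 q [-0.42  0.35  1.84 -0.    0.95 -0.5 ]
xt [ 3.e-04 -2.e-04 -1.e+00] yt [9.969e-01 7.820e-02 2.000e-04] yaw(yt) 4.48
tip along 8.0 mm (lip -9, face 0)  lat 0.1  dz 0.0 brooch-lamp along -85.0
F along -0.3 lat -0.1 up -0.5
```

Emit:
arm_command([
  {"dp": [0, 0, 0.002], "turn": [0, 0, 0], "grip": -1},
  {"dp": [0, 0, 0.002], "turn": [0, 0, 0], "grip": -1},
  {"dp": [0, 0, 0.002], "turn": [0, 0, 0], "grip": -1},
  {"dp": [0, 0, 0.002], "turn": [0, 0, 0], "grip": -1},
  {"dp": [0, 0, 0], "turn": [0, 0, 0], "grip": -1},
])

```text
clock: 11.75
position: [0.5061, -0.1585, 0.2437]
ee_rot: [0.519, 0.48, 0.519, -0.48]
contact_force: [0.8, -0.1, -0.4]
width: 0.0247
```

```bash
python3 -c "
from h import *
ins()"
```

```text
t 11.75 pos [ 0.5061 -0.1585  0.2437] F [ 0.8 -0.1 -0.4] M [0.04 0.02 0.05] w 0.0247 q [-0.43  0.35  1.84 -0.    0.95 -0.51]
xt [ 2.e-04 -2.e-04 -1.e+00] yt [9.969e-01 7.820e-02 2.000e-04] yaw(yt) 4.49
tip along 16.0 mm (lip -9, face 0)  lat 0.1  dz 0.0 brooch-lamp along -77.0
F along 0.2 lat 0.8 up -0.4
```

Tip is 16 mm in and there is no contact force. I continue.

Emit:
arm_command([
  {"dp": [0, 0, 0.003], "turn": [0, 0, 0], "grip": -1},
  {"dp": [0, 0, 0.003], "turn": [0, 0, 0], "grip": -1},
  {"dp": [0, 0, 0.003], "turn": [0, 0, 0], "grip": -1},
  {"dp": [0, 0, 0.003], "turn": [0, 0, 0], "grip": -1},
  {"dp": [0, 0, 0.003], "turn": [0, 0, 0], "grip": -1},
  {"dp": [0, 0, 0], "turn": [0, 0, 0], "grip": -1},
])

```text
clock: 12.35
position: [0.5073, -0.1736, 0.2437]
ee_rot: [0.519, 0.48, 0.519, -0.48]
contact_force: [-0.7, 1.0, 0.2]
width: 0.0245
```

```bash
python3 -c "
from h import *
ins()"
```

```text
t 12.35 pos [ 0.5073 -0.1736  0.2437] F [-0.7  1.   0.2] M [-0.04 -0.01 -0.02] w 0.0245 q [-0.46  0.36  1.82 -0.    0.96 -0.54]
xt [ 3.e-04 -2.e-04 -1.e+00] yt [9.97e-01 7.80e-02 3.00e-04] yaw(yt) 4.47
tip along 31.1 mm (lip -9, face 0)  lat 0.2  dz 0.0 brooch-lamp along -61.9
F along -1.0 lat -0.7 up 0.2
```

Emit:
arm_command([
  {"dp": [0, 0, 0.003], "turn": [0, 0, 0], "grip": -1},
  {"dp": [0, 0, 0.003], "turn": [0, 0, 0], "grip": -1},
  {"dp": [0, 0, 0.003], "turn": [0, 0, 0], "grip": -1},
  {"dp": [0, 0, 0.003], "turn": [0, 0, 0], "grip": -1},
  {"dp": [0, 0, 0.003], "turn": [0, 0, 0], "grip": -1},
  {"dp": [0, 0, 0], "turn": [0, 0, 0], "grip": -1},
])

```text
clock: 12.95
position: [0.5085, -0.1886, 0.2437]
ee_rot: [0.519, 0.48, 0.519, -0.48]
contact_force: [0.7, -0.3, -1.5]
width: 0.0249
```

```bash
python3 -c "
from h import *
ins()"
```

```text
t 12.95 pos [ 0.5085 -0.1886  0.2437] F [ 0.7 -0.3 -1.5] M [ 0.02  0.01 -0.02] w 0.0249 q [-0.48  0.37  1.81 -0.    0.96 -0.56]
xt [ 3.e-04 -3.e-04 -1.e+00] yt [9.969e-01 7.810e-02 3.000e-04] yaw(yt) 4.48
tip along 46.1 mm (lip -9, face 0)  lat 0.2  dz 0.0 brooch-lamp along -46.9
F along 0.4 lat 0.7 up -1.5
```

Emit:
arm_command([
  {"dp": [0, 0, 0.004], "turn": [0, 0, 0], "grip": -1},
  {"dp": [0, 0, 0.004], "turn": [0, 0, 0], "grip": -1},
  {"dp": [0, 0, 0.004], "turn": [0, 0, 0], "grip": -1},
  {"dp": [0, 0, 0.004], "turn": [0, 0, 0], "grip": -1},
  {"dp": [0, 0, 0.004], "turn": [0, 0, 0], "grip": -1},
  {"dp": [0, 0, 0], "turn": [0, 0, 0], "grip": -1},
])

```text
clock: 13.55
position: [0.5101, -0.2087, 0.2437]
ee_rot: [0.519, 0.48, 0.519, -0.48]
contact_force: [-0.4, -0.0, -0.5]
width: 0.0245
```

```bash
python3 -c "
from h import *
ins()"
```

```text
t 13.55 pos [ 0.5101 -0.2087  0.2437] F [-0.4 -0.  -0.5] M [ 0.06 -0.05  0.06] w 0.0245 q [-0.51  0.38  1.79 -0.    0.97 -0.59]
xt [ 4.e-04 -4.e-04 -1.e+00] yt [9.97e-01 7.79e-02 4.00e-04] yaw(yt) 4.47
tip along 66.3 mm (lip -9, face 0)  lat 0.3  dz 0.0 brooch-lamp along -26.7
F along 0.0 lat -0.4 up -0.5
```

Emit:
arm_command([
  {"dp": [0, 0, 0.005], "turn": [0, 0, 0], "grip": -1},
  {"dp": [0, 0, 0.005], "turn": [0, 0, 0], "grip": -1},
  {"dp": [0, 0, 0.005], "turn": [0, 0, 0], "grip": -1},
  {"dp": [0, 0, 0.005], "turn": [0, 0, 0], "grip": -1},
  {"dp": [0, 0, 0.005], "turn": [0, 0, 0], "grip": -1},
  {"dp": [0, 0, 0.002], "turn": [0, 0, 0], "grip": -1},
  {"dp": [0, 0, 0], "turn": [0, 0, 0], "grip": -1},
  {"dp": [0, 0, 0], "turn": [0, 0, 0], "grip": -1},
])

```text
clock: 14.35
position: [0.512, -0.2349, 0.2437]
ee_rot: [0.519, 0.48, 0.519, -0.48]
contact_force: [0.3, 0.1, -0.2]
width: 0.0249
```

```bash
python3 - <<'E'
from h import *
ins()
for n in ('scene','side'):
    im=manip.get_image(n);cv2.imwrite(f'pics/{n}11.png',im[:,:,::-1])
ins()
b=cv2.imread('pics/scene11.png')[165:300,50:230];cv2.imwrite('pics/c14.png',cv2.resize(b,None,fx=4.4,fy=4.4,interpolation=cv2.INTER_CUBIC))
E
```

```text
t 14.35 pos [ 0.512  -0.2349  0.2437] F [ 0.3  0.1 -0.2] M [ 0.07 -0.02 -0.  ] w 0.0249 q [-0.55  0.39  1.76  0.    0.98 -0.63]
xt [-1.e-04  3.e-04 -1.e+00] yt [ 9.969e-01  7.840e-02 -1.000e-04] yaw(yt) 4.5
tip along 92.6 mm (lip -9, face 0)  lat 0.2  dz -0.0 brooch-lamp along -0.4
F along -0.0 lat 0.4 up -0.2
t 14.45 pos [ 0.512  -0.2348  0.2437] F [-0.9 -0.5 -0.6] M [ 0.04  0.01 -0.04] w 0.0247 q [-0.55  0.39  1.76  0.    0.98 -0.63]
xt [-1.e-04  2.e-04 -1.e+00] yt [ 0.9969  0.0786 -0.    ] yaw(yt) 4.51
tip along 92.5 mm (lip -9, face 0)  lat 0.2  dz -0.0 brooch-lamp along -0.5
F along 0.4 lat -0.9 up -0.6
```

View pics/c14.png

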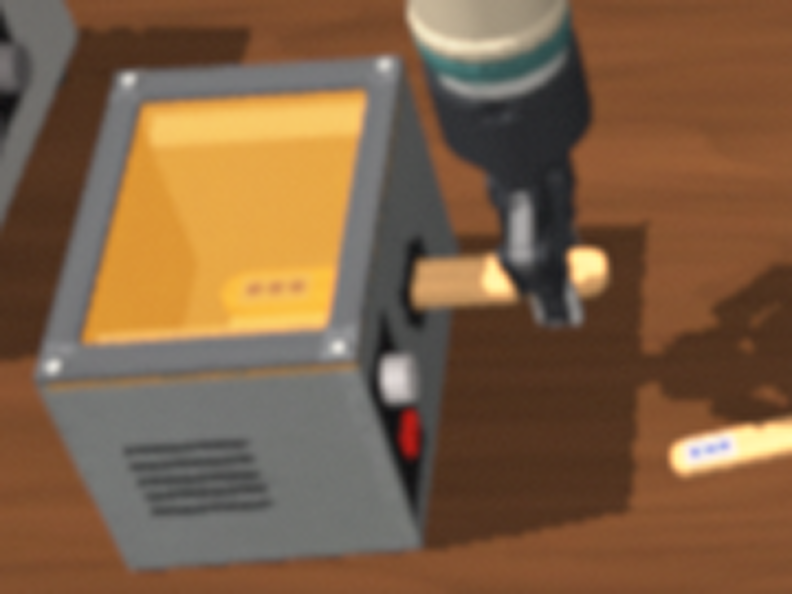

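View pics/side11.png

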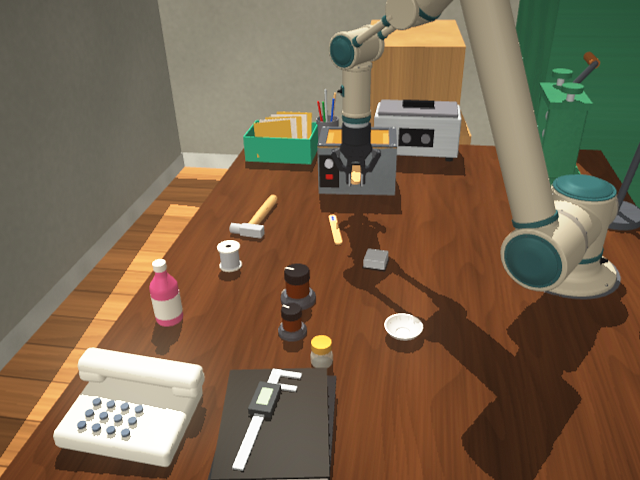

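The scene view shows the three stones inside the box through the amber top at (113,230), with the stick passing cleanly through the window. In the side view the bystanders have not moved. One last check of the brooch's position and the cap line.

```bash
python3 - <<'E'
from h import *
sc=manip.calibration('scene')
print('brooch seen',onz(sc,112.9,230.2,.094),'lamp est',[.5229,-.3813,.094],'lamp px',proj(sc,[.5229,-.3813,.094]))
b=cv2.imread('pics/scene11.png')[225:295,330:450];cv2.imwrite('pics/c15.png',cv2.resize(b,None,fx=5,fy=5,interpolation=cv2.INTER_CUBIC))
a,c=[cv2.imread(f'pics/{n}.png')[:,:] for n in('side0','side11')]
E
```

```text
brooch seen [ 0.52403908 -0.37965749  0.094     ] lamp est [0.5229, -0.3813, 0.094] lamp px (np.float64(112.29245656051302), np.float64(229.85164127760473))
```

View pics/c15.png

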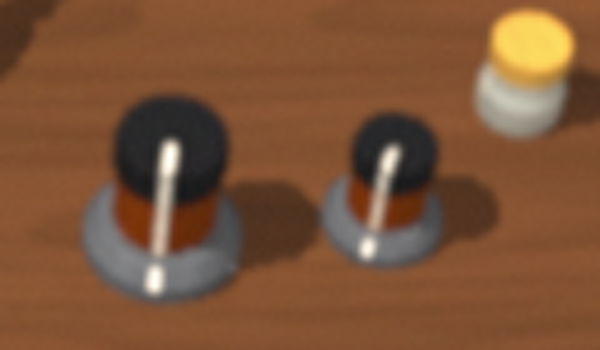

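The cap's line runs straight into the jar and holder line, so it is shut. The brooch sits within about 2 mm of the lamp point, and there is no load on the stick. I hand the job in.

```bash
python3 -c "
from h import *
ins(); print(manip.sign_off())"
```

```text
t 14.45 pos [ 0.512  -0.2348  0.2437] F [-0.9 -0.5 -0.6] M [ 0.04  0.01 -0.04] w 0.0247 q [-0.55  0.39  1.76  0.    0.98 -0.63]
xt [-1.e-04  2.e-04 -1.e+00] yt [ 0.9969  0.0786 -0.    ] yaw(yt) 4.51
tip along 92.5 mm (lip -9, face 0)  lat 0.2  dz -0.0 brooch-lamp along -0.5
F along 0.4 lat -0.9 up -0.6
the job is handed in; nothing more can be done
None
```

I handed the job in at 14.45 s with the cap shut and the stick held still in the curing box, the brooch under the lamp. The sign-off gives no verdict.

- **Cap:** I turned the larger jar's cap about 74° clockwise until it hit the hard stop, where the moment rose to 1.45 N m. In the last scene picture its white line runs straight into the jar's and holder's line; the wrist camera measured −10.8° against −10.6°, good to about 2°.
- **Stick:** I gripped it with a 60 N setting about 26 mm from its plain end and fed it through the window. The readings showed no contact force above noise, about 1.5 N.
- **Final position:** The brooch is about 0.5 mm from the lamp point by the arm's own position, and about 2 mm by the scene camera through the amber top. The stick points along the box's measured direction to about 0.2° and is level.
- **Bystanders:** None looked moved in the last side picture; I did not measure them.

**Small disagreements:**
- The cameras differed by 1 to 2 mm on the window's centre, so I used a middle value.
- The window's width measured about 5% large in the wrist view.
- The finger opening read 1 to 2 mm under the true widths of the cap and the stick.

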